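Count the azulejo border pieces out of the organiser

ROBOT

A 6-joint arm with a two-finger parallel gripper is mounted at the origin on the work surface. World frame = base frame: x ahead of the robot, y to its left, z up, the work surface at z = 0. Lengths are in m, angles in rad, forces in N, time in s.
With the tool pointing down it reaches from about 0.325 to 0.85 m from the base axis. Payload 15.5 kg.
Tool frame: the origin (TCP) lies on the centre line of the jaws, within the pads' length; the fingertips stand 11 mm ahead of it and the grasp point (between the pads) lies 8 mm behind it; z points along the fingers, y is the direction in which the jaws open and shut (so a half turn about z gives the same grasp; the last joint's range is limited). The gripper opens to 91 mm and grips with 3 to 60 N. Pads are 32 mm wide; open, the fingers measure 118 mm over their backs; the gripper's body (76 mm by 178 mm) begins 60 mm behind the grasp point.
Start: joints at [1.079, 0.494, 1.345, -0, 1.302, -0.096], TCP at [0.242, 0.576, 0.225] pointing down, gripper open.
Joint ranges: [-2.91, 2.91], [-0.82, 2.16], [0.22, 2.67], [-1.22, 4.37], [0.12, 2.79], [-3.08, 3.08]. Speed limits (rad/s): [1.89, 1.89, 2.57, 3.01, 3.01, 3.01].

INTERFACE

Orientations are given as a rotation vector (axis times angle).
In Python, from rig import status, snapshot, order gives the robot as it stands.
- The arm moves only by the tool play_rows, never from a script. Its argument "rows" is a list of rows, each an object of numbers: "dx", "dy", "dz": the shift along the tool's x, y, z in cm; "wx", "wy", "wz": the turn, a rotation vector about the tool's x, y, z in degrees; "hand": the finger opening in cm, from 0 to 9.12. A call has 1 to 20 rows; each row is the pose to reach, as a shift and turn from the pose commanded when the call began, along the tool's axes at that moment; what a row does not reach only later rows make up. A row lasts 1/12 s, in which the tool goes at most 41.7 mm and 7.16 degrees, less where a joint would pass 70% of its speed; a pose out of reach is approached as far as the arm can. A call with a gripper value outside its range is refused whole. The fingers move at their own pace and stop on an object; "grip_force" is the grip in N (left out, the last holds). Time passes only in rows, so rows that repeat a pose let the fingers close. It gives the time, the measured TCP pose, the force and the opening at its end, in the units of the state.
- status.read_state(): the state, without advancing time (a new reading comes with each control period).
- snapshot(name): name is "scene" or "top" or "wrist"; returns a dict with "color" (420x560x3 uint8, red, green, blue), "mtx" (3x3 intrinsics, pixels), "dist" ([k1, k2, p1, p2, k3] as OpenCV has them; the pictures are not rectified), "R" (3x3) and "t" (3): a world point X has camera coordinates R X + t; the wrist camera has in their place "mount" (4x4, takes a point from camera to tool coordinates, whose origin is the TCP and whose axes are the flange's). Camera axes: x right, y down, z forward; pixel columns grow to the right and rows downward; lengths in m; the calibration is good to about 2 mm. A picture is of the moment at which its call begins: read the wrist's pose just before it. There is no depth.
- order.sign_off(): hands the job in, once; it reports no verdict.
The state is a dict: "clock": time; "joints": joint angles; "joint_velocities": joint speeds; "tau": joint torques, N m; "ee_pos": TCP position; "orientation": TCP orientation; "wrist_force": force on the tool from outside, world axes, zero at the start; "ft_torque": the same for the moment, N m; "grip_width": finger opening in m.
Only numpy, scipy, OpenCV 4.12 (cv2) and the standard library are available. Lean on these libraries where they do the work, as an engineer would, in place of code of your own. Each camera call takes 0.05 s, during which the arm holds its last target.

TASK

Pull the top tier of the clear organiser right out to its stop and lay every border piece that is in it in the grey tray, flat, glazed side up and none on top of another. Press the counter's button, one figure a press, until its window shows how many pieces are in the tray, and leave the emptied tier pushed fully home. Do not shift the mallet, the trowel or the green tile fragment, and leave the two lower tiers shut.

Things in the scene. Friction and masses are not known exactly. Their poses are not given: they have to be found in the camera images.
- organiser: stacking organiser of three clear plastic tiers, fixed to the worktop, 250 deep (x) by 340 wide (y) by 178 high; origin at the centre of its underside, its front looks along its own -x. Each tier is a pull-out tray with an open top, its own clear front plate and a white bow handle. Only the top tier matters here; the two below hold loose plastic tile spacers.
- top_tier (a joint): how far the top tier is pulled out along the organiser's -x, in m: 0 fully home, 0.180 at its stop; it stays where it is left and takes 1 to 3 N to slide. The tray inside is 230 (x) by 320 (y), its walls 3 thick; its inner front wall lies 44 behind the middle of the handle bar, and pulled right out its front 175 stand clear of the roof of the organiser; its floor lies 124 above the worktop and its side walls reach to 157 (the front plate to 170).
- top_tier_handle (a point): centre of the top tier's bow handle: a round white bar, 11 thick and 80 long along the point's y, 35 in front of the front plate (29 free behind the bar; nothing in front of it or above it), 147 above the worktop. It moves with the tier; the point's -x is the way the tier pulls out.
- middle_tier (a joint): pull-out of the middle tier in m, 0 = home. To be left shut.
- bottom_tier (a joint): pull-out of the bottom tier in m, 0 = home. To be left shut.
- tray_in (a point): centre of the inner floor of the loose grey plastic carry tray, 400 g, outside 280 (x) by 130 (y) by 24 high, walls and floor 4 thick, open on top; it stands on the worktop to the left or the right. x runs along its length, z up.
- counter: one-wheel push counter in a grey metal housing screwed to the worktop (fixed), 150 (x) by 104 (y) footprint; origin at the centre of its underside. The rear hump (94 high) has a clear window in its roof, through which one figure of the number wheel is seen between two black index marks; the round black push button stands in front of it, towards the counter's -x.
- button_top (a point): centre of the top face of the push button, a black disc of 32 diameter, 78 above the worktop when up; pressed straight down.
- button (a joint): how far the push button is down, in m: 0 up, 0.011 fully down. A spring lifts it again; pressed slowly it needs 1 to 3 N, and then meets a hard stop. A ratchet moves the number wheel on by one figure at each press (the wheel snaps over at about 8 to 9 mm; a shorter press is lost) and the button must come fully up before the next press.
- wheel (a joint): turn of the number wheel in rad, only ever advanced by the button: one figure is 0.6283 rad, and the figure in the window is round(value / 0.6283) modulo 10, so 0 shows 0, -0.628 shows 9, 2.513 shows 4. The figures run 0 to 9 and then 0 again, and the wheel rests only on whole figures.
- window (a point): centre of the counter's window, 93.5 above the worktop, 68 from the button's axis along the counter's +x; the figures are 16 high, black on white, with their tops towards the counter's +x.
- mallet: yellow rubber mallet lying beside the organiser, about 300 long; bystander.
- trowel: steel margin trowel with a wooden handle, about 290 long; bystander.
- fragment: broken piece of a green glazed azulejo, about 95 across and 10 thick; bystander.
- border1_mid (a point): centre of a border piece: a glazed tile trim 70 long (x) by 20 wide (y) by 14 thick (z), 42 g, white rounded glaze on top (+z), terracotta underneath; at the start it lies glazed side up on the floor of the top tier, towards its front, long side front to back, 50 from one to the next. Always there; 4 to 6 of these pieces are there in all.
- border2_mid (a point): centre of a border piece: a glazed tile trim 70 long (x) by 20 wide (y) by 14 thick (z), 42 g, white rounded glaze on top (+z), terracotta underneath; at the start it lies glazed side up on the floor of the top tier, towards its front, long side front to back, 50 from one to the next. Always there; 4 to 6 of these pieces are there in all.
- border3_mid (a point): centre of a border piece: a glazed tile trim 70 long (x) by 20 wide (y) by 14 thick (z), 42 g, white rounded glaze on top (+z), terracotta underneath; at the start it lies glazed side up on the floor of the top tier, towards its front, long side front to back, 50 from one to the next. Always there; 4 to 6 of these pieces are there in all.
- border4_mid (a point): centre of a border piece: a glazed tile trim 70 long (x) by 20 wide (y) by 14 thick (z), 42 g, white rounded glaze on top (+z), terracotta underneath; at the start it lies glazed side up on the floor of the top tier, towards its front, long side front to back, 50 from one to the next. This one may be absent.
- border5_mid (a point): centre of a border piece: a glazed tile trim 70 long (x) by 20 wide (y) by 14 thick (z), 42 g, white rounded glaze on top (+z), terracotta underneath; at the start it lies glazed side up on the floor of the top tier, towards its front, long side front to back, 50 from one to the next. This one may be absent.
- border6_mid (a point): centre of a border piece: a glazed tile trim 70 long (x) by 20 wide (y) by 14 thick (z), 42 g, white rounded glaze on top (+z), terracotta underneath; at the start it lies glazed side up on the floor of the top tier, towards its front, long side front to back, 50 from one to the next. This one may be absent.
Mind the look-alikes: they are no part of the job. Several things have the shape of the counter; the one meant has the colours described above.

How it is judged:
On the way:
1. the top tier is pulled out to its stop (value of joint top_tier above 0.175 m), for 0.2 s.
At the end, for the whole second after the job is handed in: Every border piece present lies at rest in the tray, centre within its walls and 3 to 13 mm above its floor, glaze up within 0.25 rad; the tray is level; the counter shows their number (within 0.12 rad of the figure); its button is up within 2 mm; the top tier is home within 6 mm (x of border1_mid in the frame of tray_in between -0.132 and 0.132 m and y of border1_mid in the frame of tray_in between -0.058 and 0.058 m and z of border1_mid in the frame of tray_in between 0.003 and 0.013 m and angle between each of border1_mid, border2_mid, border3_mid, border4_mid, border5_mid, border6_mid's own z axis and vertical below 0.25 rad and x of border2_mid in the frame of tray_in between -0.132 and 0.132 m and y of border2_mid in the frame of tray_in between -0.058 and 0.058 m and z of border2_mid in the frame of tray_in between 0.003 and 0.013 m and x of border3_mid in the frame of tray_in between -0.132 and 0.132 m and y of border3_mid in the frame of tray_in between -0.058 and 0.058 m and z of border3_mid in the frame of tray_in between 0.003 and 0.013 m and x of border4_mid in the frame of tray_in between -0.132 and 0.132 m and y of border4_mid in the frame of tray_in between -0.058 and 0.058 m and z of border4_mid in the frame of tray_in between 0.003 and 0.013 m and x of border5_mid in the frame of tray_in between -0.132 and 0.132 m and y of border5_mid in the frame of tray_in between -0.058 and 0.058 m and z of border5_mid in the frame of tray_in between 0.003 and 0.013 m and x of border6_mid in the frame of tray_in between -0.132 and 0.132 m and y of border6_mid in the frame of tray_in between -0.058 and 0.058 m and z of border6_mid in the frame of tray_in between 0.003 and 0.013 m and linear speed of each of border1, border2, border3, border4, border5, border6 below 0.02 m/s and (not (height (world z) of border4_mid above -100 m or height (world z) of tray_in above 100 m) or not (height (world z) of border5_mid above -100 m or height (world z) of tray_in above 100 m) or not (height (world z) of border6_mid above -100 m or height (world z) of tray_in above 100 m) or value of joint wheel between 3.64991 and 3.88991 rad or value of joint wheel between 9.9331 and 10.1731 rad) and (height (world z) of border4_mid above -100 m or not (height (world z) of border5_mid above -100 m or height (world z) of tray_in above 100 m) or not (height (world z) of border6_mid above -100 m or height (world z) of tray_in above 100 m) or value of joint wheel between 3.02159 and 3.26159 rad or value of joint wheel between 9.30478 and 9.54478 rad) and (height (world z) of any of border5_mid, border6_mid above -100 m or value of joint wheel between 2.39327 and 2.63327 rad or value of joint wheel between 8.67646 and 8.91646 rad) and (height (world z) of border5_mid above -100 m or not (height (world z) of border4_mid above -100 m or height (world z) of tray_in above 100 m) or not (height (world z) of border6_mid above -100 m or height (world z) of tray_in above 100 m) or value of joint wheel between 3.02159 and 3.26159 rad or value of joint wheel between 9.30478 and 9.54478 rad) and (height (world z) of any of border4_mid, border6_mid above -100 m or value of joint wheel between 2.39327 and 2.63327 rad or value of joint wheel between 8.67646 and 8.91646 rad) and (height (world z) of border6_mid above -100 m or not (height (world z) of border4_mid above -100 m or height (world z) of tray_in above 100 m) or not (height (world z) of border5_mid above -100 m or height (world z) of tray_in above 100 m) or value of joint wheel between 3.02159 and 3.26159 rad or value of joint wheel between 9.30478 and 9.54478 rad) and (height (world z) of any of border4_mid, border5_mid above -100 m or value of joint wheel between 2.39327 and 2.63327 rad or value of joint wheel between 8.67646 and 8.91646 rad) and value of joint button below 0.002 m and value of joint top_tier below 0.006 m and angle between tray_in's own z axis and vertical below 0.08 rad); the robot touches nothing.
It fails at once if the mallet is shifted more than 30 mm (distance of mallet from where it was at the start of the episode above 0.03 m).
It fails at once if the trowel is shifted more than 30 mm (distance of trowel from where it was at the start of the episode above 0.03 m).
It fails at once if the fragment is shifted more than 30 mm (distance of fragment from where it was at the start of the episode above 0.03 m).
It fails at once if the middle tier is pulled out more than 20 mm (value of joint middle_tier above 0.02 m).
It fails at once if the bottom tier is pulled out more than 20 mm (value of joint bottom_tier above 0.02 m).
Of border4, border5, border6 only 1 to 3 are there at a start; the rules pass over those that are not, and their reading is None.
At some moment in a run one of border1, border2, tray may be knocked a few centimetres aside while the robot is not near it.
It also fails if it takes over 210 s, if anything falls off the work surface, if the arm or the gripper's body presses on something with over 40 N, if the wrist force passes 120 N, or if a joint passes its speed limit or range.

## Working session

There is one attempt and no reset: what is moved stays moved. The work goes in short steps, Python scripts to look and compute and a tool call to move; the robot and the scene stay as the last step left them, time stands still between calls to the robot, and variables do not carry over. Pictures are saved under pics/ and viewed, and the job is handed in when it is done.

Besides the shell and the picture viewer there is one more tool, called after ">>>" as name(argument=value, ...), one argument or row to a line, values as JSON. play_rows: Moves the arm, as the interface text tells. Its arguments: {"type":"object","properties":{"rows":{"type":"array"},"grip_force":{"type":"number"}},"required":["rows"]}

```bash
mkdir -p pics; ls; python3 - <<'E'
from rig import status, snapshot
import cv2
s=status.read_state(); print({k:s[k] for k in ('clock','ee_pos','orientation','grip_width','wrist_force')})
for n in ("scene","top","wrist"):
    d=snapshot(n); cv2.imwrite(f"pics/{n}0.png",d["color"][:,:,::-1])
    print(n,d["mtx"],d["dist"],d.get("R"),d.get("t"),d.get("mount"))
E
```

```text
pics
{'clock': 0.0, 'ee_pos': array([0.24134716, 0.57610906, 0.22432667]), 'orientation': array([-6.19152021e-01, -3.07959066e+00,  1.90128015e-03]), 'grip_width': 0.0908380128557174, 'wrist_force': array([ 1.2870649 , -0.04332874,  0.24575749])}
scene [[424.88209691   0.         285.13905883]
 [  0.         424.88209691 210.58035457]
 [  0.           0.           1.        ]] [-0.06400179  0.          0.          0.          0.        ] [[-0.70391937  0.71017336  0.01230101]
 [ 0.54737965  0.55343284 -0.62776398]
 [-0.45262904 -0.4351619  -0.77830654]] [ 0.42559443 -0.25772543  1.78628368] None
top [[450.21982113   0.         275.83799783]
 [  0.         450.21982113 208.32603236]
 [  0.           0.           1.        ]] [-0.05167272  0.          0.          0.          0.        ] [[-0.0165538  -0.99948691 -0.0274207 ]
 [-0.98703585  0.02071404 -0.15915767]
 [ 0.159644    0.02443055 -0.9868723 ]] [0.02377018 0.61511638 1.45786114] None
wrist [[327.23260605   0.         276.60549398]
 [  0.         327.23260605 209.42842422]
 [  0.           0.           1.        ]] [-0.06359254  0.          0.          0.          0.        ] None None [[ 9.01602607e-05 -9.70125654e-01 -2.42602984e-01  6.85111007e-02]
 [ 9.99998700e-01 -3.03075752e-04  1.58358194e-03  6.51197308e-04]
 [-1.60980055e-03 -2.42602812e-01  9.70124365e-01 -1.59539488e-01]
 [ 0.00000000e+00  0.00000000e+00  0.00000000e+00  1.00000000e+00]]
```

View pics/scene0.png

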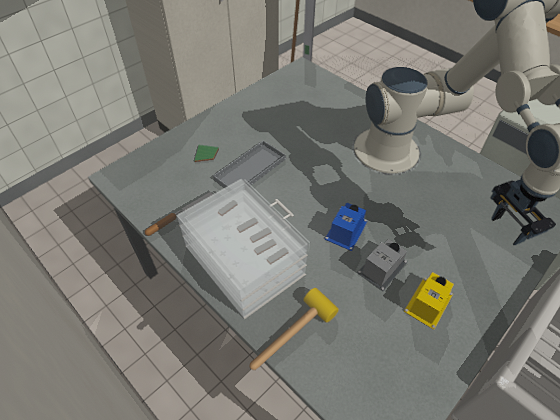

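View pics/top0.png

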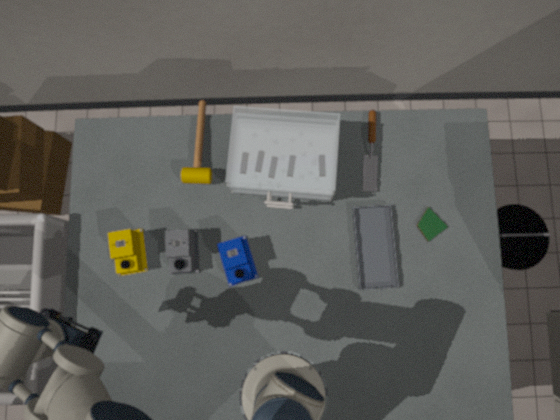

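View pics/wrist0.png

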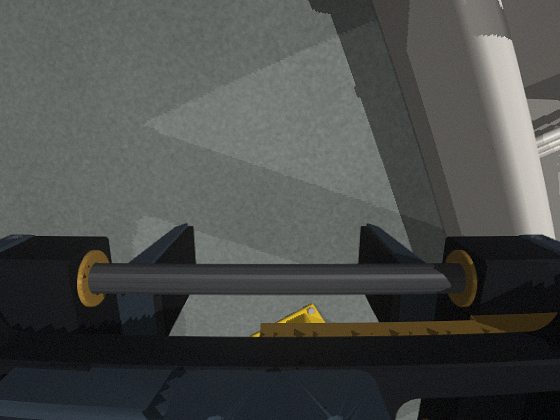

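The scene picture shows three counter-shaped bodies: blue (346,227), grey (383,263) and yellow (431,300). In the top view they are at (237,260), (178,250) and (122,250), and grey is the one described. The tray is at (377,247) in the top view. The organiser's handle is at (280,202), with pieces near (244–322,165).

```bash
cat > h.py <<'E'
import numpy as np, cv2
from scipy.spatial.transform import Rotation as Ro
from rig import status, snapshot
def grab(n,f=None):
    s=status.read_state(); d=snapshot(n)
    if n=="wrist":
        T=np.eye(4); T[:3,:3]=Ro.from_rotvec(s["orientation"]).as_matrix(); T[:3,3]=s["ee_pos"]
        C=T@d["mount"]; d["C"]=C[:3,3]; d["Rw"]=C[:3,:3]
    else:
        d["Rw"]=d["R"].T; d["C"]=-d["R"].T@d["t"]
    if f: cv2.imwrite("pics/"+f,d["color"][:,:,::-1])
    return d
def px2w(d,uv,z):
    p=cv2.undistortPoints(np.array(uv,float).reshape(-1,1,2),d["mtx"],d["dist"]).reshape(-1,2)
    r=np.c_[p,np.ones(len(p))]@d["Rw"].T
    return d["C"]+r*((z-d["C"][2])/r[:,2])[:,None]
def w2px(d,X):
    X=np.array(X,float).reshape(-1,3); R=d["Rw"].T
    return cv2.projectPoints(X,cv2.Rodrigues(R)[0],-R@d["C"],d["mtx"],d["dist"])[0].reshape(-1,2)
def crop(d,f,x0,x1,y0,y1,k):
    cv2.imwrite("pics/"+f,cv2.resize(d["color"][y0:y1,x0:x1,::-1],None,fx=k,fy=k,interpolation=cv2.INTER_CUBIC))
def R_down(yaw): # tool y axis (jaw) at angle yaw in world, z down
    y=np.array([np.cos(yaw),np.sin(yaw),0]); z=np.array([0,0,-1.]); return np.c_[np.cross(y,z),y,z]
def move(target,Rt=None):
    "shift (cm) and turn (deg) in tool axes from measured pose"
    s=status.read_state(); R=Ro.from_rotvec(s["orientation"]).as_matrix()
    d=R.T@(np.array(target)-s["ee_pos"])*100
    w=np.zeros(3) if Rt is None else Ro.from_matrix(R.T@Rt).as_rotvec(degrees=True)
    print("clock %.2f"%s["clock"],"pos",s["ee_pos"].round(4),"d",d.round(2),"w",w.round(2))
E
python3 - <<'E'
from h import *
d=grab("top"); crop(d,"c1.png",220,350,95,215,6); crop(d,"c2.png",150,210,215,285,8)
print(d["C"]); 
print("handle",px2w(d,[[267,205],[295,206]],.147))
print("counter win/button",px2w(d,[[178,240]],.0935),px2w(d,[[180,265]],.078))
print("tray corners",px2w(d,[[355,206],[393,206],[401,285],[360,289]],.024))
E
```

```text
[ 0.37479663 -0.02459991  1.53727506]
handle [[ 0.61083861  0.03735025  0.147     ]
 [ 0.60580941 -0.05025888  0.147     ]]
counter win/button [[0.51103896 0.33001512 0.0935    ]] [[0.43096551 0.32594331 0.078     ]]
tray corners [[ 0.62195411 -0.25627475  0.024     ]
 [ 0.61924433 -0.38523612  0.024     ]
 [ 0.35403596 -0.39697188  0.024     ]
 [ 0.34374112 -0.2608477   0.024     ]]
```

View pics/c1.png

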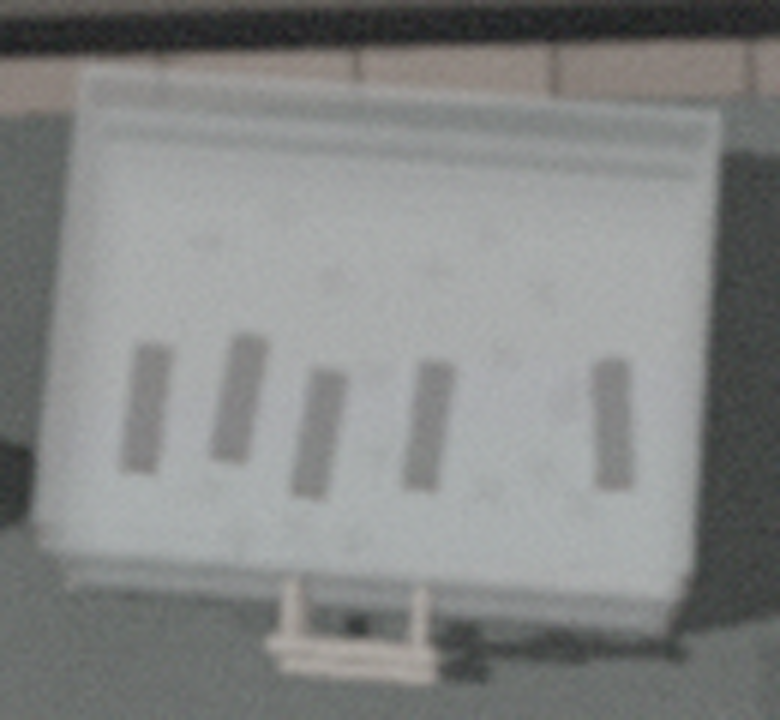

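View pics/c2.png

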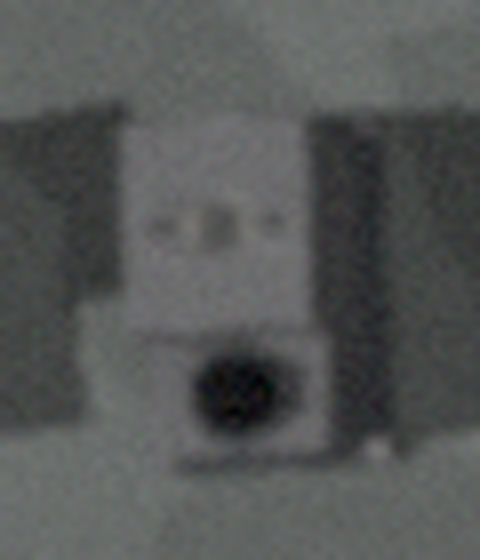

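The grey counter (grey housing, black button) shows in the crop: window at about (177,243), button at about (180,264). The tier crop shows five pieces, with one slot empty between the fourth and fifth. Next, a close look from the wrist camera.

```bash
python3 - <<'E'
from h import *
s=status.read_state(); print(Ro.from_rotvec(s["orientation"]).as_matrix().round(3))
d=grab("top")
w=px2w(d,[[176.9,243.5]],.0935)[0];b=px2w(d,[[179.75,264.1]],.078)[0];print(w,b,np.linalg.norm((w-b)[:2]))
# keep yaw: tool x = -world x => jaw axis y = +y
Rt=R_down(np.pi/2); print(Rt)
Rt2=R_down(-np.pi/2)
move([b[0]+0.03,b[1],0.30],Rt); move([b[0]+.03,b[1],0.30],Rt2)
E
```

```text
[[-0.922  0.386 -0.   ]
 [ 0.386  0.922 -0.001]
 [ 0.    -0.001 -1.   ]]
[0.49974095 0.33342728 0.0935    ] [0.43388637 0.32680745 0.078     ] 0.06618646649197518
[[-1.000000e+00  6.123234e-17  0.000000e+00]
 [ 6.123234e-17  1.000000e+00  0.000000e+00]
 [ 0.000000e+00  0.000000e+00 -1.000000e+00]]
clock 0.25 pos [0.2414 0.5763 0.2246] d [-30.16 -14.42  -7.53] w [-3.000e-02 -1.000e-02 -2.273e+01]
clock 0.25 pos [0.2414 0.5763 0.2246] d [-30.16 -14.42  -7.53] w [-2.0000e-02  4.0000e-02  1.5727e+02]
```

>>> play_rows(
  rows=[
    {"dx": -8, "dy": -5, "dz": -7.5, "wz": -7},
    {"dx": -16, "dy": -10, "dz": -7.5, "wz": -14},
    {"dx": -26, "dy": -15.8, "dz": -7.5, "wz": -22.7},
    {"dx": -26, "dy": -15.8, "dz": -7.5, "wz": -22.7},
    {"dx": -26, "dy": -15.8, "dz": -7.5, "wz": -22.7},
    {"dx": -26, "dy": -15.8, "dz": -7.5, "wz": -22.7},
    {"dx": -26, "dy": -15.8, "dz": -7.5, "wz": -22.7},
    {"dx": -26, "dy": -15.8, "dz": -7.5, "wz": -22.7},
    {"dx": -26, "dy": -15.8, "dz": -7.5, "wz": -22.7},
    {"dx": -26, "dy": -15.8, "dz": -7.5, "wz": -22.7},
    {"dx": -26, "dy": -15.8, "dz": -7.5, "wz": -22.7},
    {"dx": -26, "dy": -15.8, "dz": -7.5, "wz": -22.7},
  ],
)

```text
invalid input at $.rows[0]: expected keys dx, dy, dz, wx, wy, wz, hand
```

```bash
python3 - <<'E'
from h import *
d=grab("wrist","w1.png"); move([.6,0,.4],R_down(np.pi/2))
E
```

```text
clock 0.30 pos [0.2415 0.5763 0.2247] d [-55.34 -39.31 -17.51] w [-2.000e-02 -1.000e-02 -2.273e+01]
```

View pics/w1.png

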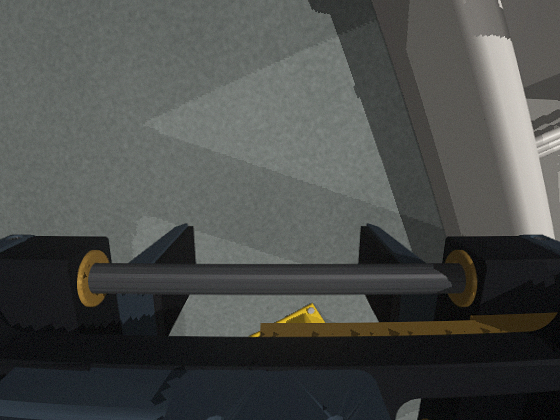

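The call was refused because every key has to be given. The picture is unchanged.

>>> play_rows(
  rows=[
    {"dx": -8, "dy": -5, "dz": -7.5, "wx": 0, "wy": 0, "wz": -7, "hand": 9},
    {"dx": -26, "dy": -15.8, "dz": -7.5, "wx": 0, "wy": 0, "wz": -22.7, "hand": 9},
    {"dx": -26, "dy": -15.8, "dz": -7.5, "wx": 0, "wy": 0, "wz": -22.7, "hand": 9},
    {"dx": -26, "dy": -15.8, "dz": -7.5, "wx": 0, "wy": 0, "wz": -22.7, "hand": 9},
    {"dx": -26, "dy": -15.8, "dz": -7.5, "wx": 0, "wy": 0, "wz": -22.7, "hand": 9},
    {"dx": -26, "dy": -15.8, "dz": -7.5, "wx": 0, "wy": 0, "wz": -22.7, "hand": 9},
    {"dx": -26, "dy": -15.8, "dz": -7.5, "wx": 0, "wy": 0, "wz": -22.7, "hand": 9},
    {"dx": -26, "dy": -15.8, "dz": -7.5, "wx": 0, "wy": 0, "wz": -22.7, "hand": 9},
    {"dx": -26, "dy": -15.8, "dz": -7.5, "wx": 0, "wy": 0, "wz": -22.7, "hand": 9},
    {"dx": -26, "dy": -15.8, "dz": -7.5, "wx": 0, "wy": 0, "wz": -22.7, "hand": 9},
    {"dx": -26, "dy": -15.8, "dz": -7.5, "wx": 0, "wy": 0, "wz": -22.7, "hand": 9},
  ],
)

```text
clock: 1.22
ee_pos: [0.42, 0.3304, 0.2998]
orientation: [-0.002, -3.141, -0.0]
wrist_force: [-0.4, 0.2, -0.3]
grip_width: 0.0897
```

```bash
python3 - <<'E'
from h import *
d=grab("wrist","w2.png"); move([.42,0,.35],R_down(np.pi/2))
E
```

```text
clock 1.27 pos [0.4197 0.3308 0.2997] d [-3.000e-02 -3.308e+01 -5.030e+00] w [-0.   -0.03 -0.01]
```

View pics/w2.png

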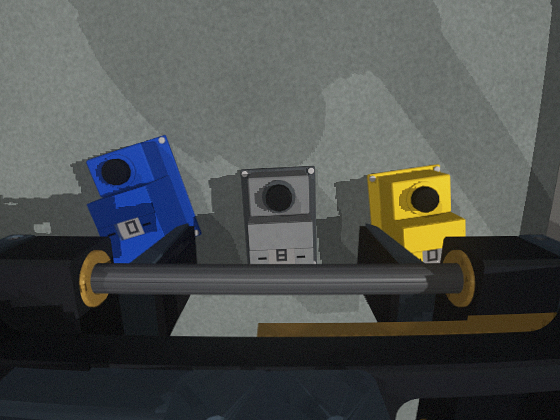

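The wrist view shows the grey counter in the centre, with its button at (278,197) and its window at (282,254). Image up is towards the base. Next I zoom in on the figure and measure the button.

```bash
python3 - <<'E'
from h import *
d=grab("wrist"); crop(d,"w2c.png",235,325,160,270,6)
cv2.imwrite("pics/w2r.png",cv2.rotate(cv2.imread("pics/w2c.png"),cv2.ROTATE_180))
b=px2w(d,[[278,197]],.078)[0];w=px2w(d,[[282,254]],.0935)[0];print(b,w,np.linalg.norm((b-w)[:2]))
E
```

```text
[0.43167963 0.33376637 0.078     ] [0.49791401 0.33853035 0.0935    ] 0.0664054850734665
```

View pics/w2r.png

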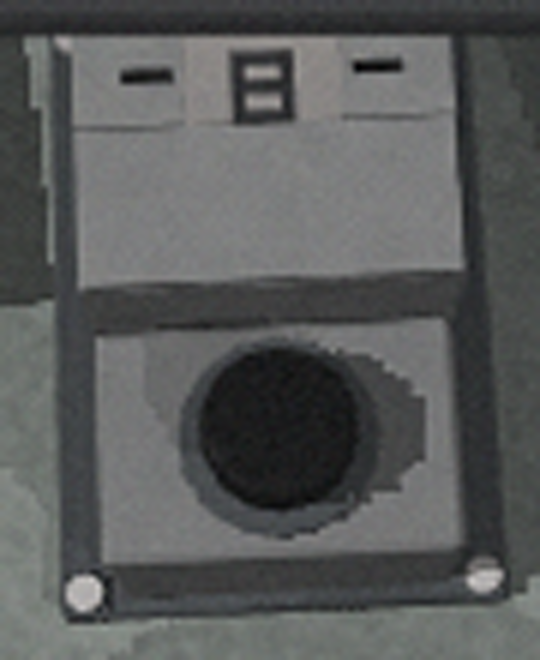

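It reads 8, so five pieces need 7 presses (8→5). I'll close the fingers and go just above the button.

>>> play_rows(
  rows=[
    {"dx": -1.2, "dy": 0.2, "dz": 4, "wx": 0, "wy": 0, "wz": 0, "hand": 0},
    {"dx": -1.2, "dy": 0.2, "dz": 8, "wx": 0, "wy": 0, "wz": 0, "hand": 0},
    {"dx": -1.2, "dy": 0.2, "dz": 12, "wx": 0, "wy": 0, "wz": 0, "hand": 0},
    {"dx": -1.2, "dy": 0.2, "dz": 15, "wx": 0, "wy": 0, "wz": 0, "hand": 0},
    {"dx": -1.2, "dy": 0.2, "dz": 18, "wx": 0, "wy": 0, "wz": 0, "hand": 0},
    {"dx": -1.2, "dy": 0.2, "dz": 20, "wx": 0, "wy": 0, "wz": 0, "hand": 0},
    {"dx": -1.2, "dy": 0.2, "dz": 20.5, "wx": 0, "wy": 0, "wz": 0, "hand": 0},
    {"dx": -1.2, "dy": 0.2, "dz": 20.5, "wx": 0, "wy": 0, "wz": 0, "hand": 0},
    {"dx": -1.2, "dy": 0.2, "dz": 20.5, "wx": 0, "wy": 0, "wz": 0, "hand": 0},
  ],
)

```text
clock: 2.07
ee_pos: [0.4323, 0.333, 0.0956]
orientation: [-0.001, 3.141, 0.0]
wrist_force: [0.1, 0.1, 1.4]
grip_width: 0.0328
```

```bash
python3 - <<'E'
from h import *
d=grab("wrist","w3.png"); move([.432,.333,.0785]); print(status.read_state()["wrist_force"]); crop(d,"w3c.png",180,400,120,300,3)
E
```

```text
clock 2.12 pos [0.4327 0.3331 0.0962] d [ 0.08 -0.01  1.77] w [0. 0. 0.]
[-0.17676613 -0.35736063  0.54634574]
```

View pics/w3c.png

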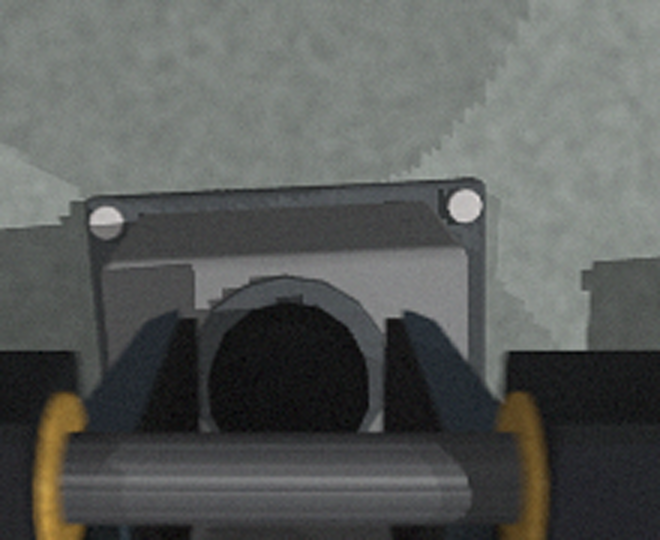

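The button sits centred between the fingers, which are still closing. I'll let them close and make one trial press.

>>> play_rows(
  rows=[
    {"dx": 0, "dy": 0, "dz": 0, "wx": 0, "wy": 0, "wz": 0, "hand": 0},
    {"dx": 0, "dy": 0, "dz": 0, "wx": 0, "wy": 0, "wz": 0, "hand": 0},
    {"dx": 0, "dy": 0, "dz": 0, "wx": 0, "wy": 0, "wz": 0, "hand": 0},
    {"dx": 0, "dy": 0, "dz": 0, "wx": 0, "wy": 0, "wz": 0, "hand": 0},
    {"dx": 0, "dy": 0, "dz": 0, "wx": 0, "wy": 0, "wz": 0, "hand": 0},
    {"dx": 0, "dy": 0, "dz": 0.5, "wx": 0, "wy": 0, "wz": 0, "hand": 0},
    {"dx": 0, "dy": 0, "dz": 0.9, "wx": 0, "wy": 0, "wz": 0, "hand": 0},
    {"dx": 0, "dy": 0, "dz": 1.3, "wx": 0, "wy": 0, "wz": 0, "hand": 0},
    {"dx": 0, "dy": 0, "dz": 1.7, "wx": 0, "wy": 0, "wz": 0, "hand": 0},
    {"dx": 0, "dy": 0, "dz": 1.7, "wx": 0, "wy": 0, "wz": 0, "hand": 0},
    {"dx": 0, "dy": 0, "dz": 1.7, "wx": 0, "wy": 0, "wz": 0, "hand": 0},
  ],
)

```text
clock: 3.03
ee_pos: [0.4325, 0.3323, 0.0781]
orientation: [0.001, 3.141, 0.0]
wrist_force: [-1.7, -1.2, 12.8]
grip_width: 0.0004
```

The trial press met the stop at 12.8 N. Two more presses follow per call.

>>> play_rows(
  rows=[
    {"dx": 0, "dy": 0, "dz": -0.9, "wx": 0, "wy": 0, "wz": 0, "hand": 0},
    {"dx": 0, "dy": 0, "dz": -1.7, "wx": 0, "wy": 0, "wz": 0, "hand": 0},
    {"dx": 0, "dy": 0, "dz": -1.7, "wx": 0, "wy": 0, "wz": 0, "hand": 0},
    {"dx": 0, "dy": 0, "dz": -1.7, "wx": 0, "wy": 0, "wz": 0, "hand": 0},
    {"dx": 0, "dy": 0, "dz": -1.2, "wx": 0, "wy": 0, "wz": 0, "hand": 0},
    {"dx": 0, "dy": 0, "dz": -0.8, "wx": 0, "wy": 0, "wz": 0, "hand": 0},
    {"dx": 0, "dy": 0, "dz": -0.4, "wx": 0, "wy": 0, "wz": 0, "hand": 0},
    {"dx": 0, "dy": 0, "dz": 0, "wx": 0, "wy": 0, "wz": 0, "hand": 0},
    {"dx": 0, "dy": 0, "dz": 0, "wx": 0, "wy": 0, "wz": 0, "hand": 0},
    {"dx": 0, "dy": 0, "dz": -0.9, "wx": 0, "wy": 0, "wz": 0, "hand": 0},
    {"dx": 0, "dy": 0, "dz": -1.7, "wx": 0, "wy": 0, "wz": 0, "hand": 0},
    {"dx": 0, "dy": 0, "dz": -1.7, "wx": 0, "wy": 0, "wz": 0, "hand": 0},
    {"dx": 0, "dy": 0, "dz": -1.7, "wx": 0, "wy": 0, "wz": 0, "hand": 0},
    {"dx": 0, "dy": 0, "dz": -1.2, "wx": 0, "wy": 0, "wz": 0, "hand": 0},
    {"dx": 0, "dy": 0, "dz": -0.8, "wx": 0, "wy": 0, "wz": 0, "hand": 0},
    {"dx": 0, "dy": 0, "dz": -0.4, "wx": 0, "wy": 0, "wz": 0, "hand": 0},
    {"dx": 0, "dy": 0, "dz": 0, "wx": 0, "wy": 0, "wz": 0, "hand": 0},
    {"dx": 0, "dy": 0, "dz": 0, "wx": 0, "wy": 0, "wz": 0, "hand": 0},
  ],
)

```text
clock: 4.53
ee_pos: [0.4323, 0.3322, 0.078]
orientation: [0.001, 3.142, -0.0]
wrist_force: [-2.7, -1.9, 18.4]
grip_width: 0.0002
```

>>> play_rows(
  rows=[
    {"dx": 0, "dy": 0, "dz": -0.9, "wx": 0, "wy": 0, "wz": 0, "hand": 0},
    {"dx": 0, "dy": 0, "dz": -1.7, "wx": 0, "wy": 0, "wz": 0, "hand": 0},
    {"dx": 0, "dy": 0, "dz": -1.7, "wx": 0, "wy": 0, "wz": 0, "hand": 0},
    {"dx": 0, "dy": 0, "dz": -1.7, "wx": 0, "wy": 0, "wz": 0, "hand": 0},
    {"dx": 0, "dy": 0, "dz": -1.2, "wx": 0, "wy": 0, "wz": 0, "hand": 0},
    {"dx": 0, "dy": 0, "dz": -0.8, "wx": 0, "wy": 0, "wz": 0, "hand": 0},
    {"dx": 0, "dy": 0, "dz": -0.4, "wx": 0, "wy": 0, "wz": 0, "hand": 0},
    {"dx": 0, "dy": 0, "dz": 0, "wx": 0, "wy": 0, "wz": 0, "hand": 0},
    {"dx": 0, "dy": 0, "dz": 0, "wx": 0, "wy": 0, "wz": 0, "hand": 0},
    {"dx": 0, "dy": 0, "dz": -0.9, "wx": 0, "wy": 0, "wz": 0, "hand": 0},
    {"dx": 0, "dy": 0, "dz": -1.7, "wx": 0, "wy": 0, "wz": 0, "hand": 0},
    {"dx": 0, "dy": 0, "dz": -1.7, "wx": 0, "wy": 0, "wz": 0, "hand": 0},
    {"dx": 0, "dy": 0, "dz": -1.7, "wx": 0, "wy": 0, "wz": 0, "hand": 0},
    {"dx": 0, "dy": 0, "dz": -1.2, "wx": 0, "wy": 0, "wz": 0, "hand": 0},
    {"dx": 0, "dy": 0, "dz": -0.8, "wx": 0, "wy": 0, "wz": 0, "hand": 0},
    {"dx": 0, "dy": 0, "dz": -0.4, "wx": 0, "wy": 0, "wz": 0, "hand": 0},
    {"dx": 0, "dy": 0, "dz": 0, "wx": 0, "wy": 0, "wz": 0, "hand": 0},
    {"dx": 0, "dy": 0, "dz": 0, "wx": 0, "wy": 0, "wz": 0, "hand": 0},
  ],
)

```text
clock: 6.03
ee_pos: [0.4323, 0.3322, 0.078]
orientation: [0.001, 3.142, -0.0]
wrist_force: [-2.7, -2.5, 18.5]
grip_width: 0.0006
```

>>> play_rows(
  rows=[
    {"dx": 0, "dy": 0, "dz": -0.9, "wx": 0, "wy": 0, "wz": 0, "hand": 0},
    {"dx": 0, "dy": 0, "dz": -1.7, "wx": 0, "wy": 0, "wz": 0, "hand": 0},
    {"dx": 0, "dy": 0, "dz": -1.7, "wx": 0, "wy": 0, "wz": 0, "hand": 0},
    {"dx": 0, "dy": 0, "dz": -1.7, "wx": 0, "wy": 0, "wz": 0, "hand": 0},
    {"dx": 0, "dy": 0, "dz": -1.2, "wx": 0, "wy": 0, "wz": 0, "hand": 0},
    {"dx": 0, "dy": 0, "dz": -0.8, "wx": 0, "wy": 0, "wz": 0, "hand": 0},
    {"dx": 0, "dy": 0, "dz": -0.4, "wx": 0, "wy": 0, "wz": 0, "hand": 0},
    {"dx": 0, "dy": 0, "dz": 0, "wx": 0, "wy": 0, "wz": 0, "hand": 0},
    {"dx": 0, "dy": 0, "dz": 0, "wx": 0, "wy": 0, "wz": 0, "hand": 0},
    {"dx": 0, "dy": 0, "dz": -0.9, "wx": 0, "wy": 0, "wz": 0, "hand": 0},
    {"dx": 0, "dy": 0, "dz": -1.7, "wx": 0, "wy": 0, "wz": 0, "hand": 0},
    {"dx": 0, "dy": 0, "dz": -1.7, "wx": 0, "wy": 0, "wz": 0, "hand": 0},
    {"dx": 0, "dy": 0, "dz": -1.7, "wx": 0, "wy": 0, "wz": 0, "hand": 0},
    {"dx": 0, "dy": 0, "dz": -1.2, "wx": 0, "wy": 0, "wz": 0, "hand": 0},
    {"dx": 0, "dy": 0, "dz": -0.8, "wx": 0, "wy": 0, "wz": 0, "hand": 0},
    {"dx": 0, "dy": 0, "dz": -0.4, "wx": 0, "wy": 0, "wz": 0, "hand": 0},
    {"dx": 0, "dy": 0, "dz": 0, "wx": 0, "wy": 0, "wz": 0, "hand": 0},
    {"dx": 0, "dy": 0, "dz": 0, "wx": 0, "wy": 0, "wz": 0, "hand": 0},
  ],
)

```text
clock: 7.53
ee_pos: [0.4323, 0.3322, 0.078]
orientation: [0.001, 3.142, -0.0]
wrist_force: [-4.4, -3.2, 18.4]
grip_width: 0.0007
```

>>> play_rows(
  rows=[
    {"dx": 0, "dy": 0, "dz": -1.5, "wx": 0, "wy": 0, "wz": 0, "hand": 0},
    {"dx": 1, "dy": 0, "dz": -5, "wx": 0, "wy": 0, "wz": 0, "hand": 2.8},
    {"dx": 1, "dy": 0, "dz": -20, "wx": 0, "wy": 0, "wz": 0, "hand": 2.8},
    {"dx": 1, "dy": 0, "dz": -20, "wx": 0, "wy": 0, "wz": 0, "hand": 2.8},
    {"dx": 1, "dy": 0, "dz": -20, "wx": 0, "wy": 0, "wz": 0, "hand": 2.8},
    {"dx": 1, "dy": 0, "dz": -22, "wx": 0, "wy": 0, "wz": 0, "hand": 2.8},
    {"dx": 1, "dy": 0, "dz": -22, "wx": 0, "wy": 0, "wz": 0, "hand": 2.8},
    {"dx": 1, "dy": 0, "dz": -22, "wx": 0, "wy": 0, "wz": 0, "hand": 2.8},
  ],
)

```text
clock: 8.2
ee_pos: [0.4232, 0.3328, 0.3]
orientation: [0.001, 3.138, 0.004]
wrist_force: [-0.4, -0.7, -1.1]
grip_width: 0.028
```

```bash
python3 - <<'E'
from h import *
d=grab("wrist"); cv2.imwrite("pics/w4.png",cv2.resize(cv2.rotate(d["color"][160:280,220:340,::-1],cv2.ROTATE_180),None,fx=5,fy=5,interpolation=2)); move([.42,0,.35],R_down(0)); d=grab("top"); crop(d,"c3.png",220,350,95,215,6)
move([.42,0,.35],R_down(np.pi))
E
```

```text
clock 8.25 pos [0.4224 0.3323 0.2979] d [  0.21 -33.23  -5.22] w [5.000e-02 1.000e-02 8.997e+01]
clock 8.30 pos [0.4219 0.332  0.2967] d [  0.17 -33.2   -5.3 ] w [ 2.000e-02 -9.000e-02 -9.004e+01]
```

View pics/w4.png

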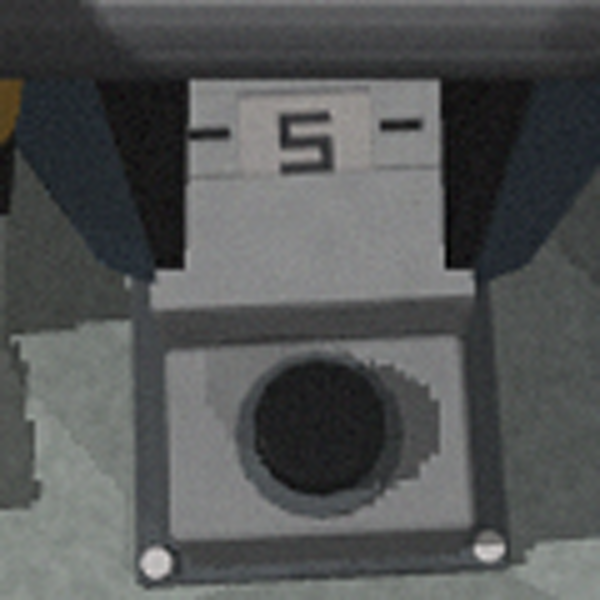

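The window shows 5 between the index marks. Next I turn the jaw axis along x and look at the handle.

>>> play_rows(
  rows=[
    {"dx": -2, "dy": -5, "dz": -5, "wx": 0, "wy": 0, "wz": 7, "hand": 2.8},
    {"dx": -16.8, "dy": -41.2, "dz": -5, "wx": 0, "wy": 0, "wz": 90, "hand": 2.8},
    {"dx": -16.8, "dy": -41.2, "dz": -5, "wx": 0, "wy": 0, "wz": 90, "hand": 2.8},
    {"dx": -16.8, "dy": -41.2, "dz": -5, "wx": 0, "wy": 0, "wz": 90, "hand": 2.8},
    {"dx": -16.8, "dy": -41.2, "dz": -5, "wx": 0, "wy": 0, "wz": 90, "hand": 2.8},
    {"dx": -16.8, "dy": -41.2, "dz": -5, "wx": 0, "wy": 0, "wz": 90, "hand": 2.8},
    {"dx": -16.8, "dy": -41.2, "dz": -5, "wx": 0, "wy": 0, "wz": 90, "hand": 2.8},
    {"dx": -16.8, "dy": -41.2, "dz": -5, "wx": 0, "wy": 0, "wz": 90, "hand": 2.8},
    {"dx": -16.8, "dy": -41.2, "dz": -5, "wx": 0, "wy": 0, "wz": 90, "hand": 2.8},
    {"dx": -16.8, "dy": -41.2, "dz": -5, "wx": 0, "wy": 0, "wz": 90, "hand": 2.8},
    {"dx": -16.8, "dy": -41.2, "dz": -5, "wx": 0, "wy": 0, "wz": 90, "hand": 2.8},
    {"dx": -16.8, "dy": -41.2, "dz": -5, "wx": 0, "wy": 0, "wz": 90, "hand": 2.8},
    {"dx": -16.8, "dy": -41.2, "dz": -5, "wx": 0, "wy": 0, "wz": 90, "hand": 2.8},
    {"dx": -16.8, "dy": -41.2, "dz": -5, "wx": 0, "wy": 0, "wz": 90, "hand": 2.8},
    {"dx": -16.8, "dy": -41.2, "dz": -5, "wx": 0, "wy": 0, "wz": 90, "hand": 2.8},
    {"dx": -16.8, "dy": -41.2, "dz": -5, "wx": 0, "wy": 0, "wz": 90, "hand": 2.8},
  ],
)

```text
clock: 9.63
ee_pos: [0.5897, -0.0794, 0.3468]
orientation: [-2.217, -2.223, 0.002]
wrist_force: [-0.5, 0.0, 0.0]
grip_width: 0.028
```

```bash
python3 - <<'E'
from h import *
d=grab("wrist","w5.png"); move([.6,-.08,.35],R_down(0))
E
```

```text
clock 9.68 pos [ 0.5898 -0.0794  0.3472] d [-0.07  1.02 -0.28] w [-0.07 -0.02  0.15]
```

View pics/w5.png

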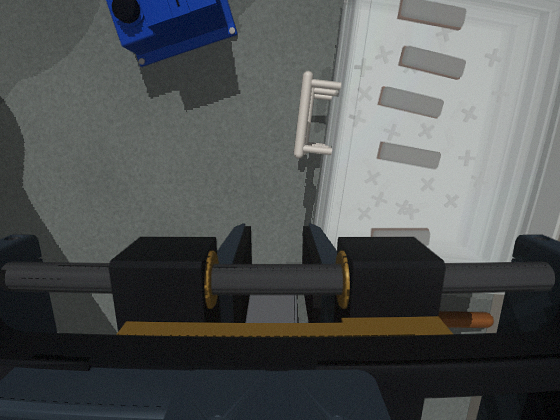

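Wrist view: the top handle bar runs from (307,74) to (300,154), and five pieces are visible.

```bash
python3 - <<'E'
from h import *
d=grab("wrist"); crop(d,"w5c.png",280,360,55,170,6)
p=px2w(d,[[307,74],[299,154]],.147); print(p,p.mean(0),np.linalg.norm(p[0]-p[1]))
print(px2w(d,[[430,12],[432,62],[410,102],[408,155],[400,240]],.138), w2px(d,[[.62,0,0.0]]))
E
```

```text
[[ 0.62082343  0.04509458  0.147     ]
 [ 0.61388003 -0.03759069  0.147     ]] [0.61735173 0.00375194 0.147     ] 0.08297629481263646
[[ 0.74963669  0.111232    0.138     ]
 [ 0.755838    0.06121758  0.138     ]
 [ 0.73498077  0.01914822  0.138     ]
 [ 0.7377457  -0.03841629  0.138     ]
 [ 0.73789455 -0.13949676  0.138     ]] [[296.97761276 121.44923033]]
```

View pics/w5c.png

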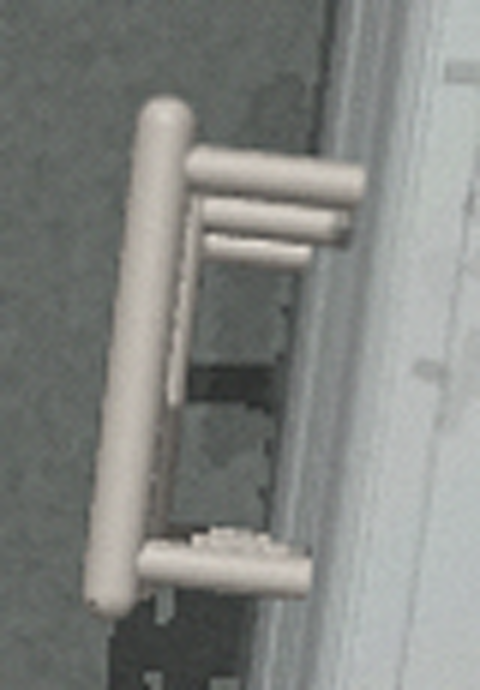

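```bash
python3 - <<'E'
from h import *
d=grab("wrist")
p=px2w(d,[[307.5,73.5],[298.8,154.8]],.147); v=p[0]-p[1]; print(p.mean(0),np.degrees(np.arctan2(-v[0],v[1])))
move([p.mean(0)[0],p.mean(0)[1],.139],R_down(np.arctan2(-v[0],v[1])))
E
```

```text
[0.61770218 0.00351495 0.147     ] -5.236679490716709
clock 9.78 pos [ 0.5899 -0.0795  0.3477] d [ 8.29  2.8  20.87] w [-0.02 -0.    5.33]
```

>>> play_rows(
  rows=[
    {"dx": 4, "dy": 1.5, "dz": 0, "wx": 0, "wy": 0, "wz": 5.1, "hand": 2.8},
    {"dx": 8.3, "dy": 2.8, "dz": 4, "wx": 0, "wy": 0, "wz": 5.1, "hand": 2.8},
    {"dx": 8.3, "dy": 2.8, "dz": 8, "wx": 0, "wy": 0, "wz": 5.1, "hand": 2.8},
    {"dx": 8.3, "dy": 2.8, "dz": 12, "wx": 0, "wy": 0, "wz": 5.1, "hand": 2.8},
    {"dx": 8.3, "dy": 2.8, "dz": 15, "wx": 0, "wy": 0, "wz": 5.1, "hand": 2.8},
    {"dx": 8.3, "dy": 2.8, "dz": 15, "wx": 0, "wy": 0, "wz": 5.1, "hand": 2.8},
    {"dx": 8.3, "dy": 2.8, "dz": 15, "wx": 0, "wy": 0, "wz": 5.1, "hand": 2.8},
  ],
)

```text
clock: 10.37
ee_pos: [0.6172, 0.0034, 0.1973]
orientation: [-2.316, -2.119, 0.004]
wrist_force: [0.8, -0.1, 1.7]
grip_width: 0.0279
```

```bash
python3 - <<'E'
from h import *
d=grab("wrist","w6.png"); move([.6177,.0035,.139],R_down(np.radians(-5)));
E
```

```text
clock 10.42 pos [0.6187 0.0031 0.1995] d [ 0.03 -0.1   6.05] w [ 0.04  0.   -0.1 ]
```

View pics/w6.png

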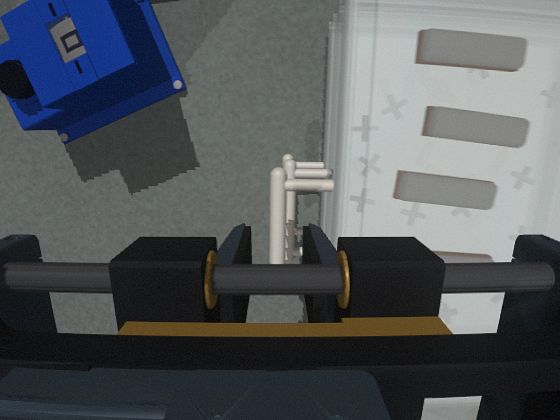

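The bar, at column 277, lies midway between the fingers. I'll descend and close on it.

>>> play_rows(
  rows=[
    {"dx": 0, "dy": 0, "dz": 2, "wx": 0, "wy": 0, "wz": 0, "hand": 2.8},
    {"dx": 0, "dy": 0, "dz": 4, "wx": 0, "wy": 0, "wz": 0, "hand": 2.8},
    {"dx": 0, "dy": 0, "dz": 5.5, "wx": 0, "wy": 0, "wz": 0, "hand": 2.8},
    {"dx": 0, "dy": 0, "dz": 6, "wx": 0, "wy": 0, "wz": 0, "hand": 2.8},
    {"dx": 0, "dy": 0, "dz": 6, "wx": 0, "wy": 0, "wz": 0, "hand": 2.8},
    {"dx": 0, "dy": 0, "dz": 6, "wx": 0, "wy": 0, "wz": 0, "hand": 0.6},
    {"dx": 0, "dy": 0, "dz": 6, "wx": 0, "wy": 0, "wz": 0, "hand": 0.6},
    {"dx": 0, "dy": 0, "dz": 6, "wx": 0, "wy": 0, "wz": 0, "hand": 0.6},
    {"dx": 0, "dy": 0, "dz": 6, "wx": 0, "wy": 0, "wz": 0, "hand": 0.6},
    {"dx": 0, "dy": 0, "dz": 6, "wx": 0, "wy": 0, "wz": 0, "hand": 0.6},
  ],
  grip_force=15,
)

```text
clock: 11.25
ee_pos: [0.619, 0.003, 0.1394]
orientation: [2.318, 2.118, 0.003]
wrist_force: [-1.2, -0.2, 8.6]
grip_width: 0.0102
```

>>> play_rows(
  rows=[
    {"dx": 0, "dy": -0.3, "dz": 0, "wx": 0, "wy": 0, "wz": 0, "hand": 0.6},
    {"dx": 0, "dy": -0.8, "dz": 0, "wx": 0, "wy": 0, "wz": 0, "hand": 0.6},
    {"dx": 0, "dy": -1.6, "dz": 0, "wx": 0, "wy": 0, "wz": 0, "hand": 0.6},
    {"dx": 0, "dy": -2.6, "dz": 0, "wx": 0, "wy": 0, "wz": 0, "hand": 0.6},
    {"dx": 0, "dy": -3.7, "dz": 0, "wx": 0, "wy": 0, "wz": 0, "hand": 0.6},
    {"dx": 0, "dy": -4.9, "dz": 0, "wx": 0, "wy": 0, "wz": 0, "hand": 0.6},
    {"dx": 0, "dy": -6.1, "dz": 0, "wx": 0, "wy": 0, "wz": 0, "hand": 0.6},
    {"dx": 0, "dy": -7.3, "dz": 0, "wx": 0, "wy": 0, "wz": 0, "hand": 0.6},
    {"dx": 0, "dy": -8.5, "dz": 0, "wx": 0, "wy": 0, "wz": 0, "hand": 0.6},
    {"dx": 0, "dy": -9.7, "dz": 0, "wx": 0, "wy": 0, "wz": 0, "hand": 0.6},
    {"dx": 0, "dy": -10.9, "dz": 0, "wx": 0, "wy": 0, "wz": 0, "hand": 0.6},
    {"dx": 0, "dy": -12.1, "dz": 0, "wx": 0, "wy": 0, "wz": 0, "hand": 0.6},
    {"dx": 0, "dy": -13.2, "dz": 0, "wx": 0, "wy": 0, "wz": 0, "hand": 0.6},
    {"dx": 0, "dy": -14.3, "dz": 0, "wx": 0, "wy": 0, "wz": 0, "hand": 0.6},
    {"dx": 0, "dy": -15.3, "dz": 0, "wx": 0, "wy": 0, "wz": 0, "hand": 0.6},
    {"dx": 0, "dy": -16.2, "dz": 0, "wx": 0, "wy": 0, "wz": 0, "hand": 0.6},
    {"dx": 0, "dy": -17, "dz": 0, "wx": 0, "wy": 0, "wz": 0, "hand": 0.6},
    {"dx": 0, "dy": -17.4, "dz": 0, "wx": 0, "wy": 0, "wz": 0, "hand": 0.6},
  ],
)

```text
clock: 12.75
ee_pos: [0.4468, 0.0197, 0.1394]
orientation: [2.317, 2.117, 0.009]
wrist_force: [22.5, 14.7, -11.6]
grip_width: 0.0108
```

>>> play_rows(
  rows=[
    {"dx": 0, "dy": -0.3, "dz": 0, "wx": 0, "wy": 0, "wz": 0, "hand": 0.6},
    {"dx": 0, "dy": -0.6, "dz": 0, "wx": 0, "wy": 0, "wz": 0, "hand": 0.6},
    {"dx": 0, "dy": -0.8, "dz": 0, "wx": 0, "wy": 0, "wz": 0, "hand": 0.6},
    {"dx": 0, "dy": -0.8, "dz": 0, "wx": 0, "wy": 0, "wz": 0, "hand": 0.6},
    {"dx": 0, "dy": -0.8, "dz": 0, "wx": 0, "wy": 0, "wz": 0, "hand": 0.6},
    {"dx": 0, "dy": -0.8, "dz": 0, "wx": 0, "wy": 0, "wz": 0, "hand": 0.6},
  ],
)

```text
clock: 13.25
ee_pos: [0.4438, 0.0196, 0.1397]
orientation: [2.313, 2.113, 0.016]
wrist_force: [32.5, 9.7, -16.8]
grip_width: 0.0166
```

```bash
python3 - <<'E'
from h import *
s=status.read_state(); print(s["ee_pos"],s["wrist_force"],s["grip_width"], np.hypot(*(s["ee_pos"]-[.6187,.0031,0])[:2]))
d=grab("scene"); crop(d,"s1.png",160,400,140,340,3)
E
```

```text
[0.44379631 0.01959857 0.13971224] [ 32.54391265   9.67000577 -16.75204626] 0.0165834711831792 0.1756801171431916
```

View pics/s1.png

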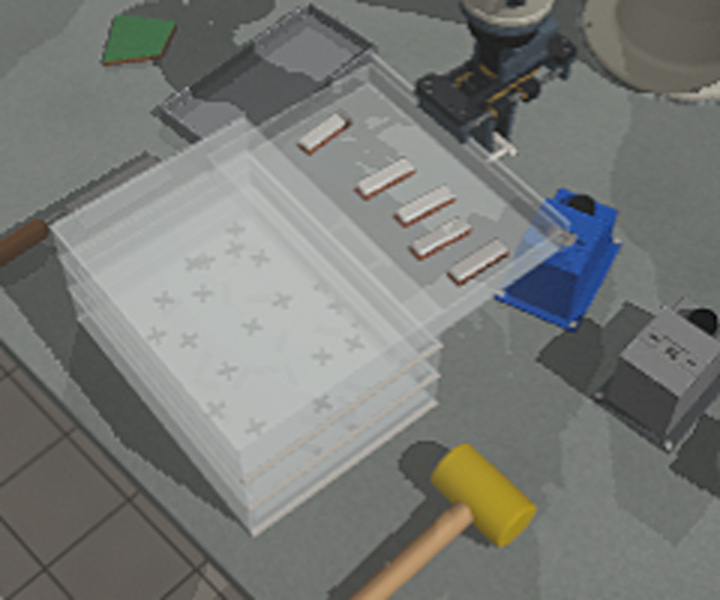

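The pull met firm resistance: 32 N, with the grip prised open to 16.6 mm. I need to check whether that is the stop, so I'll release, rise and measure.

>>> play_rows(
  rows=[
    {"dx": 0, "dy": 0, "dz": 0, "wx": 0, "wy": 0, "wz": 0, "hand": 2.8},
    {"dx": 0, "dy": 0.5, "dz": 0, "wx": 0, "wy": 0, "wz": 0, "hand": 2.8},
    {"dx": 0, "dy": 0.5, "dz": 0, "wx": 0, "wy": 0, "wz": 0, "hand": 2.8},
    {"dx": 0, "dy": 0.5, "dz": -2, "wx": 0, "wy": 0, "wz": 0, "hand": 2.8},
    {"dx": -4, "dy": 0.5, "dz": -6, "wx": 0, "wy": 0, "wz": 0, "hand": 2.8},
    {"dx": -8, "dy": 0.5, "dz": -10, "wx": 0, "wy": 0, "wz": 0, "hand": 2.8},
    {"dx": -8, "dy": 0.5, "dz": -14, "wx": 0, "wy": 0, "wz": 0, "hand": 2.8},
    {"dx": -8, "dy": 0.5, "dz": -18, "wx": 0, "wy": 0, "wz": 0, "hand": 2.8},
    {"dx": -8, "dy": 0.5, "dz": -20, "wx": 0, "wy": 0, "wz": 0, "hand": 2.8},
    {"dx": -8, "dy": 0.5, "dz": -20, "wx": 0, "wy": 0, "wz": 0, "hand": 2.8},
    {"dx": -8, "dy": 0.5, "dz": -20, "wx": 0, "wy": 0, "wz": 0, "hand": 2.8},
  ],
)

```text
clock: 14.22
ee_pos: [0.4352, -0.0612, 0.34]
orientation: [2.317, 2.117, 0.003]
wrist_force: [-1.0, -0.5, -0.5]
grip_width: 0.0279
```

```bash
python3 - <<'E'
from h import *
d=grab("wrist","w7.png"); s=status.read_state(); print(s["ee_pos"],s["wrist_force"])
E
```

```text
[ 0.43439124 -0.06078968  0.33831789] [-0.49530519 -0.47686192 -0.43812066]
```

View pics/w7.png

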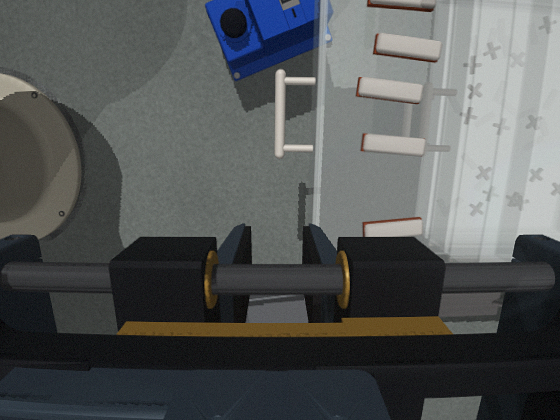

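Wrist view: the handle bar now runs from (281,72) to (279,154), and the five glazed pieces stand clear of the roof.

```bash
python3 - <<'E'
from h import *
d=grab("wrist"); crop(d,"w7c.png",250,450,0,260,3)
p=px2w(d,[[281,73],[279.3,154]],.147); v=p[0]-p[1]; m=p.mean(0);print(p,m,np.degrees(np.arctan2(-v[0],v[1])))
print((m-[.6177,.0035,.147])@np.array([-.9959,.0906,0]))
E
```

```text
[[ 0.45004047  0.06208372  0.147     ]
 [ 0.44115005 -0.01897612  0.147     ]] [0.44559526 0.0215538  0.147     ] -6.2590247360323366
0.173034783767447
```

View pics/w7c.png

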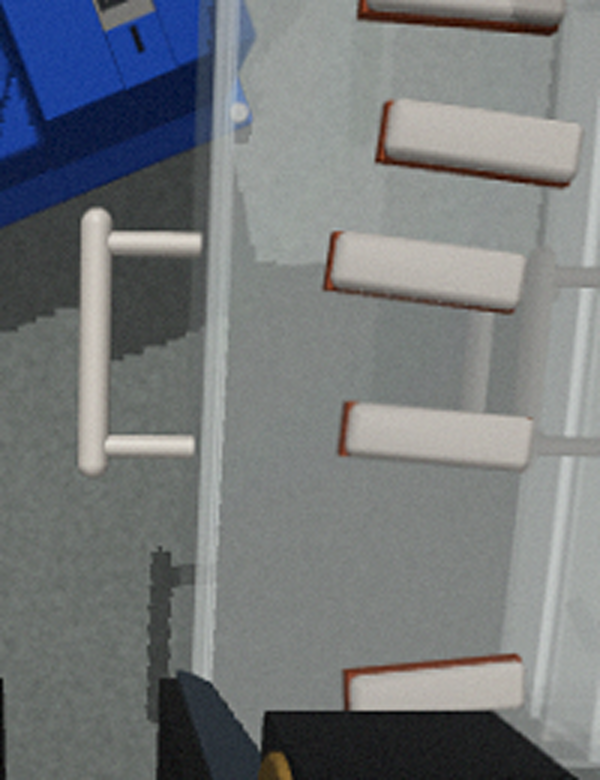

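```bash
python3 - <<'E'
from h import *
d=grab("wrist"); crop(d,"w7d.png",390,450,70,160,8)
for h in (.050,.055,.058):
    print(h,px2w(d,[[430,85],[427,138]],.147-h), px2w(d,[[410,105],[407,137]],.147-2*h))
E
```

```text
0.05 [[ 0.62425581  0.04325849  0.097     ]
 [ 0.62082185 -0.01819433  0.097     ]] [[ 0.62000752  0.02388827  0.047     ]
 [ 0.61561328 -0.01795435  0.047     ]]
0.055 [[ 0.62656155  0.04370113  0.092     ]
 [ 0.62308464 -0.01852004  0.092     ]] [[ 0.62401206  0.02424461  0.037     ]
 [ 0.61952015 -0.01852805  0.037     ]]
0.058 [[ 0.62794499  0.04396672  0.089     ]
 [ 0.62444232 -0.01871547  0.089     ]] [[ 0.62641478  0.02445842  0.031     ]
 [ 0.62186427 -0.01887227  0.031     ]]
```

View pics/w7d.png

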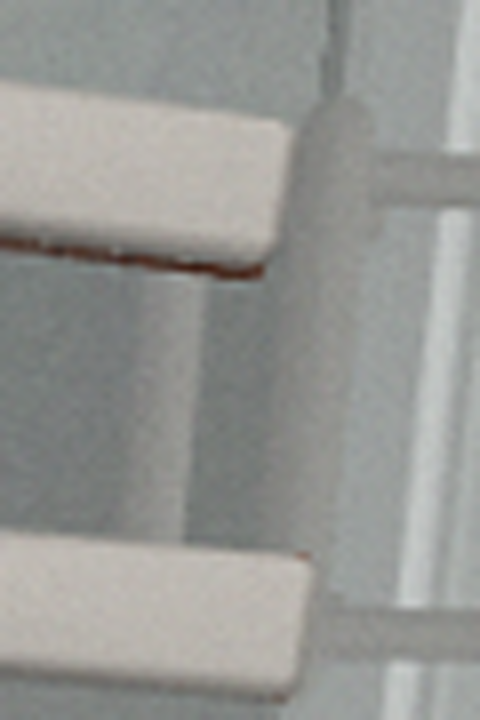

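The measured travel is 173–180 mm, which does not settle it. I'll regrip more firmly along the measured −6° axis and pull again.

```bash
python3 - <<'E'
from h import *
move([.4456,.0216,.139],R_down(np.radians(-6)))
E
```

```text
clock 14.37 pos [ 0.4338 -0.0604  0.3369] d [ 8.27  0.48 19.79] w [-0.12 -0.02  0.87]
```

>>> play_rows(
  rows=[
    {"dx": 4, "dy": 0.5, "dz": 0, "wx": 0, "wy": 0, "wz": 0.9, "hand": 2.8},
    {"dx": 8.3, "dy": 0.5, "dz": 3, "wx": 0, "wy": 0, "wz": 0.9, "hand": 2.8},
    {"dx": 8.3, "dy": 0.5, "dz": 7, "wx": 0, "wy": 0, "wz": 0.9, "hand": 2.8},
    {"dx": 8.3, "dy": 0.5, "dz": 11, "wx": 0, "wy": 0, "wz": 0.9, "hand": 2.8},
    {"dx": 8.3, "dy": 0.5, "dz": 14, "wx": 0, "wy": 0, "wz": 0.9, "hand": 2.8},
    {"dx": 8.3, "dy": 0.5, "dz": 16, "wx": 0, "wy": 0, "wz": 0.9, "hand": 2.8},
    {"dx": 8.3, "dy": 0.5, "dz": 18, "wx": 0, "wy": 0, "wz": 0.9, "hand": 2.8},
    {"dx": 8.3, "dy": 0.5, "dz": 19.6, "wx": 0, "wy": 0, "wz": 0.9, "hand": 2.8},
    {"dx": 8.3, "dy": 0.5, "dz": 19.6, "wx": 0, "wy": 0, "wz": 0.9, "hand": 2.8},
    {"dx": 8.3, "dy": 0.5, "dz": 19.6, "wx": 0, "wy": 0, "wz": 0.9, "hand": 0.4},
    {"dx": 8.3, "dy": 0.5, "dz": 19.6, "wx": 0, "wy": 0, "wz": 0.9, "hand": 0.4},
    {"dx": 8.3, "dy": 0.5, "dz": 19.6, "wx": 0, "wy": 0, "wz": 0.9, "hand": 0.4},
    {"dx": 8.3, "dy": 0.5, "dz": 19.6, "wx": 0, "wy": 0, "wz": 0.9, "hand": 0.4},
    {"dx": 8.3, "dy": 0.5, "dz": 19.6, "wx": 0, "wy": 0, "wz": 0.9, "hand": 0.4},
  ],
  grip_force=40,
)

```text
clock: 15.53
ee_pos: [0.4474, 0.0215, 0.1426]
orientation: [2.335, 2.101, 0.001]
wrist_force: [-0.4, 0.5, 3.6]
grip_width: 0.0102
```

>>> play_rows(
  rows=[
    {"dx": 0, "dy": -0.2, "dz": 0, "wx": 0, "wy": 0, "wz": 0, "hand": 0.4},
    {"dx": 0, "dy": -0.4, "dz": 0, "wx": 0, "wy": 0, "wz": 0, "hand": 0.4},
    {"dx": 0, "dy": -0.6, "dz": 0, "wx": 0, "wy": 0, "wz": 0, "hand": 0.4},
    {"dx": 0, "dy": -0.6, "dz": 0, "wx": 0, "wy": 0, "wz": 0, "hand": 0.4},
    {"dx": 0, "dy": -0.6, "dz": 0, "wx": 0, "wy": 0, "wz": 0, "hand": 0.4},
    {"dx": 0, "dy": -0.6, "dz": 0, "wx": 0, "wy": 0, "wz": 0, "hand": 0.4},
  ],
)

```text
clock: 16.03
ee_pos: [0.447, 0.0216, 0.1429]
orientation: [2.329, 2.096, 0.012]
wrist_force: [30.2, -1.7, -26.2]
grip_width: 0.0101
```

The bar held firm at 30 N of purely axial pull. The lower (home) handles put the travel at about 180 mm, so the tier was standing slightly open at the start and is now at its stop. Next: release, rise and survey.

>>> play_rows(
  rows=[
    {"dx": 0, "dy": 0.5, "dz": 0, "wx": 0, "wy": 0, "wz": 0, "hand": 0.6},
    {"dx": 0, "dy": 0.6, "dz": 0, "wx": 0, "wy": 0, "wz": 0, "hand": 2.8},
    {"dx": 0, "dy": 0.6, "dz": 0, "wx": 0, "wy": 0, "wz": 0, "hand": 2.8},
    {"dx": 0, "dy": 0.6, "dz": 0, "wx": 0, "wy": 0, "wz": 0, "hand": 2.8},
    {"dx": 0, "dy": 0.6, "dz": -3, "wx": 0, "wy": 0, "wz": 0, "hand": 2.8},
    {"dx": 0, "dy": 0.6, "dz": -7, "wx": 0, "wy": 0, "wz": 0, "hand": 2.8},
    {"dx": -4, "dy": 5, "dz": -10, "wx": 0, "wy": 0, "wz": 0, "hand": 3.6},
    {"dx": -7.3, "dy": 8.1, "dz": -31, "wx": 0, "wy": 0, "wz": 0, "hand": 3.6},
    {"dx": -7.3, "dy": 8.1, "dz": -31, "wx": 0, "wy": 0, "wz": 0, "hand": 3.6},
    {"dx": -7.3, "dy": 8.1, "dz": -31, "wx": 0, "wy": 0, "wz": 0, "hand": 3.6},
    {"dx": -7.3, "dy": 8.1, "dz": -31, "wx": 0, "wy": 0, "wz": 0, "hand": 3.6},
    {"dx": -7.3, "dy": 8.1, "dz": -31, "wx": 0, "wy": 0, "wz": 0, "hand": 3.6},
    {"dx": -7.3, "dy": 8.1, "dz": -31, "wx": 0, "wy": 0, "wz": 0, "hand": 3.6},
    {"dx": -7.3, "dy": 8.1, "dz": -31, "wx": 0, "wy": 0, "wz": 0, "hand": 3.6},
    {"dx": -7.3, "dy": 8.1, "dz": -31, "wx": 0, "wy": 0, "wz": 0, "hand": 3.6},
  ],
)

```text
clock: 17.28
ee_pos: [0.514, -0.0592, 0.4525]
orientation: [2.335, 2.1, 0.001]
wrist_force: [0.1, 0.2, -0.9]
grip_width: 0.0357
```

```bash
python3 - <<'E'
from h import *
d=grab("wrist","w8.png"); s=status.read_state(); print(s["ee_pos"],s["wrist_force"]); 
t=grab("top","t8.png"); crop(t,"t8c.png",330,450,180,310,5)
hsv=cv2.cvtColor(d["color"],cv2.COLOR_RGB2HSV)
for p in [(400,50),(400,100),(350,100)]: print(p,hsv[p[1],p[0]])
E
```

```text
[ 0.51345175 -0.05889322  0.45130625] [-0.04599523  0.39307795 -0.08852518]
(400, 50) [105   3 189]
(400, 100) [ 83   5 190]
(350, 100) [ 78  11 117]
```

View pics/w8.png

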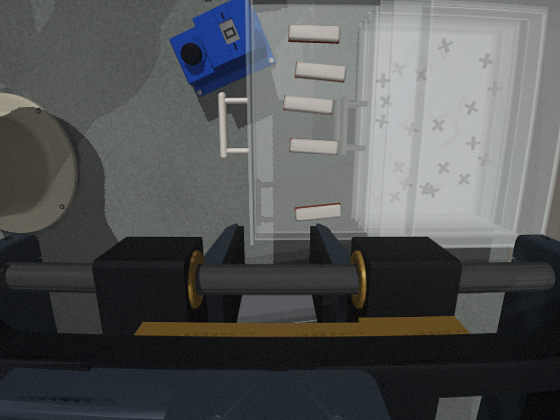

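View pics/t8c.png

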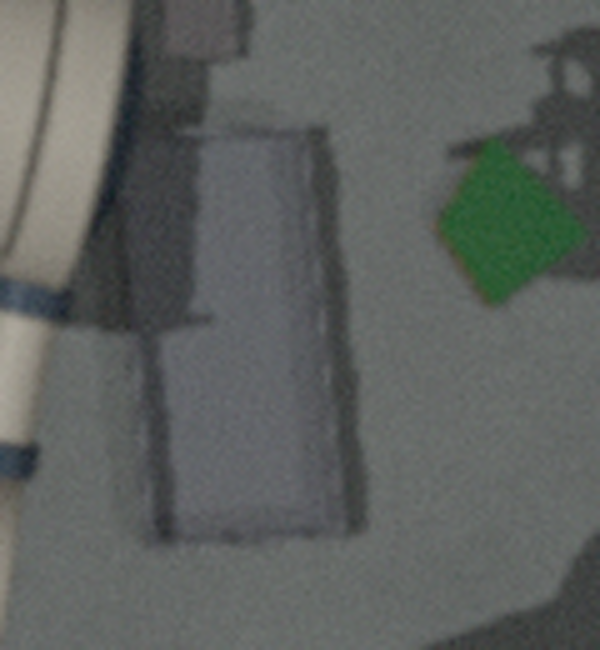

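All five pieces are visible in the tier at (314,33), (320,72), (308,105), (313,146) and (318,212).

```bash
cat >> h.py <<'E'
def pieces(d,z=.1365,win=(275,355,0,235),thr=150):
    g=cv2.cvtColor(d["color"],cv2.COLOR_RGB2GRAY); x0,x1,y0,y1=win
    m=np.zeros_like(g); m[y0:y1,x0:x1]=(cv2.GaussianBlur(g,(3,3),0)[y0:y1,x0:x1]>thr)*255
    out=[]
    for c in cv2.findContours(m,0,cv2.CHAIN_APPROX_NONE)[0]:
        if cv2.contourArea(c)<150: continue
        P=px2w(d,c.reshape(-1,2).astype(float),z)[:,:2]
        (cx,cy),(a,b),th=cv2.minAreaRect((P*1000).astype(np.float32))
        if a<b: a,b,th=b,a,th+90
        th=(th+90)%180-90
        if 50<a<90 and 12<b<40: out.append((cx,cy,th,a,b))
    return sorted(out,key=lambda r:-r[1])
E
python3 - <<'E'
from h import *
d=grab("wrist")
for r in pieces(d): print(np.round(r,1))
E
```

```text
[585.7 131.9  -8.3  64.9  16.1]
[590.2  81.8 -11.9  65.4  16.5]
[569.5  39.2 -11.9  65.7  16.7]
[572.6 -20.1  -9.6  65.3  16.3]
[ 5.710e+02 -1.193e+02  5.000e-01  6.490e+01  1.630e+01]
```

```bash
python3 - <<'E'
from h import *
move([.5725,-.1193,.20],R_down(np.radians(90.5))); print(status.read_state()["joints"].round(2))
E
```

```text
clock 17.43 pos [ 0.5132 -0.0586  0.4506] d [-5.42  6.6  25.04] w [-9.000e-02 -1.300e-01 -9.653e+01]
[-0.23  0.19  1.2   0.    1.75 -0.12]
```

>>> play_rows(
  rows=[
    {"dx": -5.4, "dy": 6.6, "dz": 5, "wx": 0, "wy": 0, "wz": -96.5, "hand": 3.0},
    {"dx": -5.4, "dy": 6.6, "dz": 8, "wx": 0, "wy": 0, "wz": -96.5, "hand": 3.0},
    {"dx": -5.4, "dy": 6.6, "dz": 10, "wx": 0, "wy": 0, "wz": -96.5, "hand": 3.0},
    {"dx": -5.4, "dy": 6.6, "dz": 12, "wx": 0, "wy": 0, "wz": -96.5, "hand": 3.0},
    {"dx": -5.4, "dy": 6.6, "dz": 14, "wx": 0, "wy": 0, "wz": -96.5, "hand": 3.0},
    {"dx": -5.4, "dy": 6.6, "dz": 16, "wx": 0, "wy": 0, "wz": -96.5, "hand": 3.0},
    {"dx": -5.4, "dy": 6.6, "dz": 18, "wx": 0, "wy": 0, "wz": -96.5, "hand": 3.0},
    {"dx": -5.4, "dy": 6.6, "dz": 20, "wx": 0, "wy": 0, "wz": -96.5, "hand": 3.0},
    {"dx": -5.4, "dy": 6.6, "dz": 22, "wx": 0, "wy": 0, "wz": -96.5, "hand": 3.0},
    {"dx": -5.4, "dy": 6.6, "dz": 24, "wx": 0, "wy": 0, "wz": -96.5, "hand": 3.0},
    {"dx": -5.4, "dy": 6.6, "dz": 25, "wx": 0, "wy": 0, "wz": -96.5, "hand": 3.0},
    {"dx": -5.4, "dy": 6.6, "dz": 25, "wx": 0, "wy": 0, "wz": -96.5, "hand": 3.0},
    {"dx": -5.4, "dy": 6.6, "dz": 25, "wx": 0, "wy": 0, "wz": -96.5, "hand": 3.0},
    {"dx": -5.4, "dy": 6.6, "dz": 25, "wx": 0, "wy": 0, "wz": -96.5, "hand": 3.0},
    {"dx": -5.4, "dy": 6.6, "dz": 25, "wx": 0, "wy": 0, "wz": -96.5, "hand": 3.0},
    {"dx": -5.4, "dy": 6.6, "dz": 25, "wx": 0, "wy": 0, "wz": -96.5, "hand": 3.0},
  ],
)

```text
clock: 18.77
ee_pos: [0.5732, -0.1192, 0.2012]
orientation: [0.009, -3.14, -0.001]
wrist_force: [-0.1, 0.1, 0.8]
grip_width: 0.03
```

```bash
python3 - <<'E'
from h import *
d=grab("wrist","w9.png"); move([.5725,-.1193,.138],R_down(np.radians(90.5)))
E
```

```text
clock 18.82 pos [ 0.5733 -0.1193  0.2014] d [ 0.08 -0.01  6.34] w [ 0.02 -0.06 -0.18]
```

View pics/w9.png

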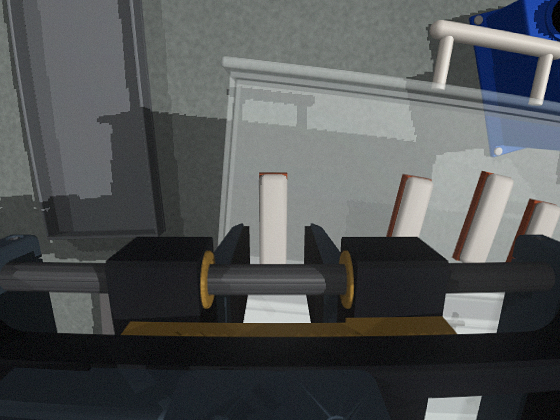

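The piece at columns 260–288 lies between the fingers, about 2 mm to the left of centre. I'll descend and grip it.

>>> play_rows(
  rows=[
    {"dx": 0, "dy": -0.15, "dz": 2, "wx": 0, "wy": 0, "wz": 0, "hand": 3.0},
    {"dx": 0, "dy": -0.15, "dz": 4, "wx": 0, "wy": 0, "wz": 0, "hand": 3.0},
    {"dx": 0, "dy": -0.15, "dz": 5.5, "wx": 0, "wy": 0, "wz": 0, "hand": 3.0},
    {"dx": 0, "dy": -0.15, "dz": 6.3, "wx": 0, "wy": 0, "wz": 0, "hand": 3.0},
    {"dx": 0, "dy": -0.15, "dz": 6.3, "wx": 0, "wy": 0, "wz": 0, "hand": 3.0},
    {"dx": 0, "dy": -0.15, "dz": 6.3, "wx": 0, "wy": 0, "wz": 0, "hand": 1.5},
    {"dx": 0, "dy": -0.15, "dz": 6.3, "wx": 0, "wy": 0, "wz": 0, "hand": 1.5},
    {"dx": 0, "dy": -0.15, "dz": 6.3, "wx": 0, "wy": 0, "wz": 0, "hand": 1.5},
    {"dx": 0, "dy": -0.15, "dz": 6.3, "wx": 0, "wy": 0, "wz": 0, "hand": 1.5},
  ],
  grip_force=12,
)

```text
clock: 19.57
ee_pos: [0.5744, -0.1212, 0.1397]
orientation: [-0.012, 3.14, -0.001]
wrist_force: [0.9, 0.6, 2.6]
grip_width: 0.0201
```

Gripped at 20.1 mm. I'll lift and move to a height over the tray from which all of it is seen.

>>> play_rows(
  rows=[
    {"dx": 0, "dy": 0, "dz": -2, "wx": 0, "wy": 0, "wz": 0, "hand": 1.5},
    {"dx": 0, "dy": 0, "dz": -5, "wx": 0, "wy": 0, "wz": 0, "hand": 1.5},
    {"dx": 0, "dy": 0, "dz": -8, "wx": 0, "wy": 0, "wz": 0, "hand": 1.5},
    {"dx": 1, "dy": -3, "dz": -12, "wx": 0, "wy": 0, "wz": 0, "hand": 1.5},
    {"dx": 2.4, "dy": -6, "dz": -15, "wx": 0, "wy": 0, "wz": 0, "hand": 1.5},
    {"dx": 2.4, "dy": -9, "dz": -18, "wx": 0, "wy": 0, "wz": 0, "hand": 1.5},
    {"dx": 2.4, "dy": -12, "dz": -21, "wx": 0, "wy": 0, "wz": 0, "hand": 1.5},
    {"dx": 2.4, "dy": -15, "dz": -21, "wx": 0, "wy": 0, "wz": 0, "hand": 1.5},
    {"dx": 2.4, "dy": -18, "dz": -21, "wx": 0, "wy": 0, "wz": 0, "hand": 1.5},
    {"dx": 2.4, "dy": -19, "dz": -21, "wx": 0, "wy": 0, "wz": 0, "hand": 1.5},
    {"dx": 2.4, "dy": -19, "dz": -21, "wx": 0, "wy": 0, "wz": 0, "hand": 1.5},
    {"dx": 2.4, "dy": -19, "dz": -21, "wx": 0, "wy": 0, "wz": 0, "hand": 1.5},
  ],
)

```text
clock: 20.57
ee_pos: [0.5512, -0.3111, 0.3487]
orientation: [0.011, -3.141, -0.001]
wrist_force: [0.1, -0.5, 0.8]
grip_width: 0.0202
```

```bash
python3 - <<'E'
from h import *
d=grab("wrist","w10.png"); s=status.read_state(); print(s["ee_pos"],s["grip_width"])
E
```

```text
[ 0.55133518 -0.31040556  0.34876648] 0.019338602459161
```

View pics/w10.png

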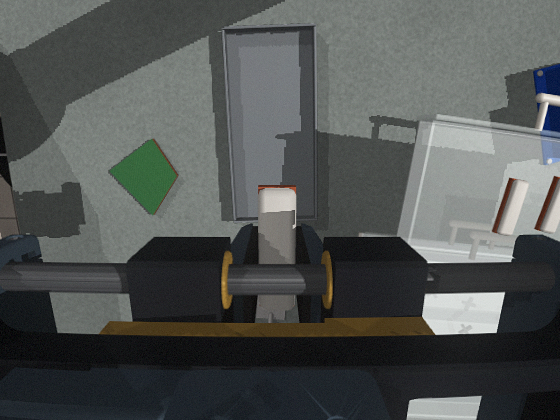

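Wrist view: the whole tray is in sight, with rim corners near (222,28), (315,25), (317,218) and (234,221). The piece is held straight.

```bash
python3 - <<'E'
from h import *
d=grab("wrist"); I=d["color"][:,:,::-1]
a=cv2.resize(I[15:60,210:330],None,fx=6,fy=6,interpolation=2);b=cv2.resize(I[180:235,210:330],None,fx=6,fy=6,interpolation=2)
cv2.imwrite("pics/w10c.png",np.vstack([a,b]))
p=px2w(d,[[222,28],[315,25],[317,218],[234,221]],.024); print(p)
E
```

```text
[[ 0.34948839 -0.3850003   0.024     ]
 [ 0.3447328  -0.25807452  0.024     ]
 [ 0.61750393 -0.2460477   0.024     ]
 [ 0.62329723 -0.37376638  0.024     ]]
```

View pics/w10c.png

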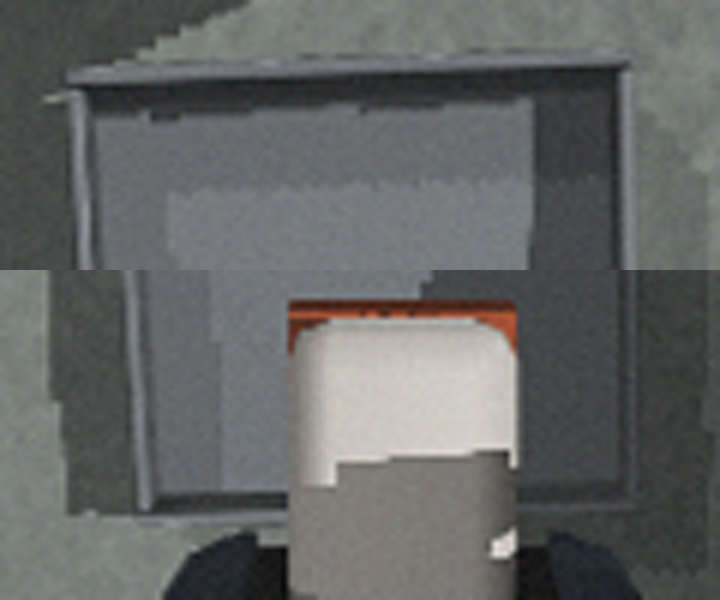

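```bash
cat >> h.py <<'E'
def tray(d,c):
    p=px2w(d,c,.024)[:,:2]; m=p.mean(0); v=(p[2]+p[3]-p[0]-p[1]); y=np.arctan2(v[1],v[0])
    print("tray",p.round(4).tolist(),m.round(4),"yaw",np.degrees(y).round(2),"L",np.linalg.norm(v)/2,"W",np.linalg.norm(p[1]-p[0]),np.linalg.norm(p[2]-p[3])); return m,y
def slot(m,y,x,yy): c,s=np.cos(y),np.sin(y); return m[0]+c*x-s*yy, m[1]+s*x+c*yy
E
python3 - <<'E'
from h import *
d=grab("wrist")
m,y=tray(d,[[221.5,27.2],[315,24.5],[315.3,219],[233,221.3]])
for a in(.088,0,-.088):
  for b in(-.025,.025): print(a,b,np.round(slot(m,y,a,b),4))
X,Y=slot(m,y,.088,-.025); move([X,Y,.06],R_down(y+np.pi/2))
E
```

```text
tray [[0.3486, -0.3855], [0.3442, -0.2579], [0.6193, -0.2482], [0.624, -0.375]] [ 0.484  -0.3167] yaw 2.1 L 0.27542490357011906 W 0.1276746208329707 0.12683436940943627
0.088 -0.025 [ 0.5729 -0.3384]
0.088 0.025 [ 0.571  -0.2884]
0 -0.025 [ 0.4849 -0.3416]
0 0.025 [ 0.4831 -0.2917]
-0.088 -0.025 [ 0.397  -0.3449]
-0.088 0.025 [ 0.3952 -0.2949]
clock 20.72 pos [ 0.5515 -0.31    0.349 ] d [-2.11 -2.87 28.9 ] w [ 0.02 -0.01 -1.57]
```

>>> play_rows(
  rows=[
    {"dx": -2.1, "dy": -2.9, "dz": 4, "wx": 0, "wy": 0, "wz": -1.6, "hand": 1.5},
    {"dx": -2.1, "dy": -2.9, "dz": 8, "wx": 0, "wy": 0, "wz": -1.6, "hand": 1.5},
    {"dx": -2.1, "dy": -2.9, "dz": 12, "wx": 0, "wy": 0, "wz": -1.6, "hand": 1.5},
    {"dx": -2.1, "dy": -2.9, "dz": 16, "wx": 0, "wy": 0, "wz": -1.6, "hand": 1.5},
    {"dx": -2.1, "dy": -2.9, "dz": 20, "wx": 0, "wy": 0, "wz": -1.6, "hand": 1.5},
    {"dx": -2.1, "dy": -2.9, "dz": 24, "wx": 0, "wy": 0, "wz": -1.6, "hand": 1.5},
    {"dx": -2.1, "dy": -2.9, "dz": 27, "wx": 0, "wy": 0, "wz": -1.6, "hand": 1.5},
    {"dx": -2.1, "dy": -2.9, "dz": 29.5, "wx": 0, "wy": 0, "wz": -1.6, "hand": 1.5},
    {"dx": -2.1, "dy": -2.9, "dz": 31, "wx": 0, "wy": 0, "wz": -1.6, "hand": 1.5},
    {"dx": -2.1, "dy": -2.9, "dz": 32, "wx": 0, "wy": 0, "wz": -1.6, "hand": 1.5},
    {"dx": -2.1, "dy": -2.9, "dz": 32.4, "wx": 0, "wy": 0, "wz": -1.6, "hand": 1.5},
    {"dx": -2.1, "dy": -2.9, "dz": 32.6, "wx": 0, "wy": 0, "wz": -1.6, "hand": 1.5},
    {"dx": -2.1, "dy": -2.9, "dz": 32.6, "wx": 0, "wy": 0, "wz": -1.6, "hand": 1.5},
  ],
)

```text
clock: 21.8
ee_pos: [0.5732, -0.3401, 0.0237]
orientation: [-0.057, 3.14, -0.001]
wrist_force: [-0.6, -0.7, -0.3]
grip_width: 0.0196
```

>>> play_rows(
  rows=[
    {"dx": 0, "dy": 0, "dz": 0.3, "wx": 0, "wy": 0, "wz": 0, "hand": 1.5},
    {"dx": 0, "dy": 0, "dz": 0.3, "wx": 0, "wy": 0, "wz": 0, "hand": 1.5},
    {"dx": 0, "dy": 0, "dz": 0.3, "wx": 0, "wy": 0, "wz": 0, "hand": 2.8},
    {"dx": 0, "dy": 0, "dz": 0.3, "wx": 0, "wy": 0, "wz": 0, "hand": 2.8},
    {"dx": 0, "dy": 0, "dz": 0.3, "wx": 0, "wy": 0, "wz": 0, "hand": 2.8},
    {"dx": 0, "dy": 0, "dz": -2, "wx": 0, "wy": 0, "wz": 0, "hand": 2.8},
    {"dx": 0, "dy": 0, "dz": -6, "wx": 0, "wy": 0, "wz": 0, "hand": 3.4},
    {"dx": 0, "dy": 0, "dz": -10, "wx": 0, "wy": 0, "wz": 0, "hand": 3.4},
    {"dx": 0, "dy": 0, "dz": -14, "wx": 0, "wy": 0, "wz": 0, "hand": 3.4},
    {"dx": 0, "dy": 0, "dz": -18, "wx": 0, "wy": 0, "wz": 0, "hand": 3.4},
    {"dx": 0, "dy": 0, "dz": -22, "wx": 0, "wy": 0, "wz": 0, "hand": 3.4},
  ],
)

```text
clock: 22.72
ee_pos: [0.5723, -0.3399, 0.2453]
orientation: [-0.057, 3.141, -0.0]
wrist_force: [1.3, -0.5, 0.0]
grip_width: 0.0334
```

```bash
python3 - <<'E'
from h import *
d=grab("wrist","w11.png");t=grab("top","t11.png"); 
move([.5741,-.0201,.20],R_down(np.radians(80.4)))
E
```

```text
clock 22.82 pos [ 0.5751 -0.3418  0.2504] d [-1.02 32.19  4.83] w [-0.34  0.55 11.67]
```

View pics/w11.png

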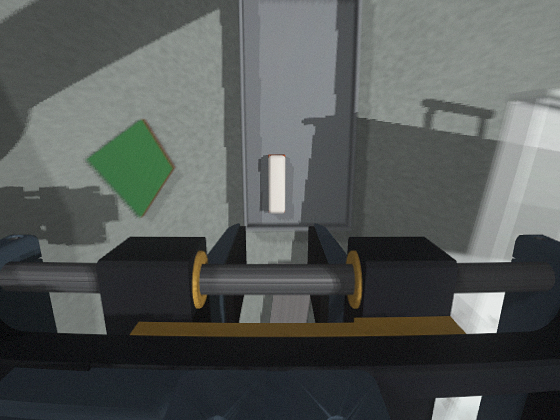

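View pics/t11.png

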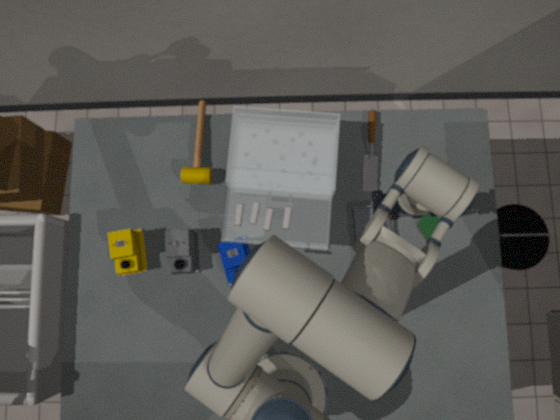

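The first piece lies in the tray glaze up at (277,183). On to the next one, at (0.574, −0.020).

>>> play_rows(
  rows=[
    {"dx": -0.3, "dy": 4, "dz": 0, "wx": 0, "wy": 0, "wz": 7, "hand": 3.4},
    {"dx": -0.6, "dy": 8, "dz": 0, "wx": 0, "wy": 0, "wz": 11.7, "hand": 3.4},
    {"dx": -1, "dy": 12, "dz": 0, "wx": 0, "wy": 0, "wz": 11.7, "hand": 3.4},
    {"dx": -1, "dy": 16, "dz": 0, "wx": 0, "wy": 0, "wz": 11.7, "hand": 3.4},
    {"dx": -1, "dy": 20, "dz": 0, "wx": 0, "wy": 0, "wz": 11.7, "hand": 3.4},
    {"dx": -1, "dy": 24, "dz": 0, "wx": 0, "wy": 0, "wz": 11.7, "hand": 3.4},
    {"dx": -1, "dy": 28, "dz": 2, "wx": 0, "wy": 0, "wz": 11.7, "hand": 3.4},
    {"dx": -1, "dy": 31, "dz": 4, "wx": 0, "wy": 0, "wz": 11.7, "hand": 3.4},
    {"dx": -1, "dy": 32.2, "dz": 5, "wx": 0, "wy": 0, "wz": 11.7, "hand": 3.4},
    {"dx": -1, "dy": 32.2, "dz": 5, "wx": 0, "wy": 0, "wz": 11.7, "hand": 3.4},
    {"dx": -1, "dy": 32.2, "dz": 5, "wx": 0, "wy": 0, "wz": 11.7, "hand": 3.4},
  ],
)

```text
clock: 23.73
ee_pos: [0.571, -0.018, 0.1927]
orientation: [-0.262, -3.13, 0.001]
wrist_force: [0.1, 0.4, 0.3]
grip_width: 0.0338
```

```bash
python3 - <<'E'
from h import *
d=grab("wrist","w12.png"); move([.5741,-.0201,.138],R_down(np.radians(80.4)))
E
```

```text
clock 23.78 pos [ 0.5716 -0.0188  0.1934] d [-0.27 -0.08  5.54] w [-0.02  0.04 -0.03]
```

View pics/w12.png

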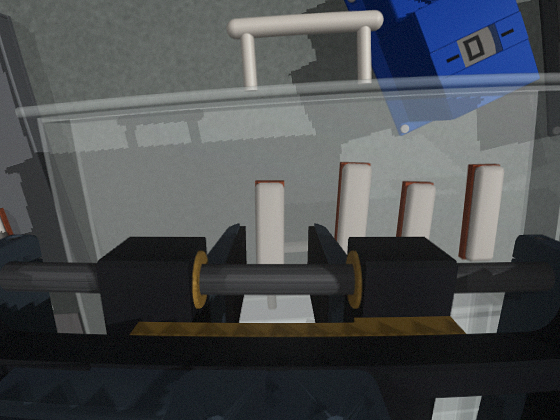

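>>> play_rows(
  rows=[
    {"dx": -0.3, "dy": -0.25, "dz": 2, "wx": 0, "wy": 0, "wz": 0, "hand": 3.4},
    {"dx": -0.3, "dy": -0.25, "dz": 4, "wx": 0, "wy": 0, "wz": 0, "hand": 3.4},
    {"dx": -0.3, "dy": -0.25, "dz": 5, "wx": 0, "wy": 0, "wz": 0, "hand": 3.4},
    {"dx": -0.3, "dy": -0.25, "dz": 5.5, "wx": 0, "wy": 0, "wz": 0, "hand": 3.4},
    {"dx": -0.3, "dy": -0.25, "dz": 5.5, "wx": 0, "wy": 0, "wz": 0, "hand": 3.4},
    {"dx": -0.3, "dy": -0.25, "dz": 5.5, "wx": 0, "wy": 0, "wz": 0, "hand": 1.5},
    {"dx": -0.3, "dy": -0.25, "dz": 5.5, "wx": 0, "wy": 0, "wz": 0, "hand": 1.5},
    {"dx": -0.3, "dy": -0.25, "dz": 5.5, "wx": 0, "wy": 0, "wz": 0, "hand": 1.5},
    {"dx": -0.3, "dy": -0.25, "dz": 5.5, "wx": 0, "wy": 0, "wz": 0, "hand": 1.5},
    {"dx": -0.3, "dy": -0.25, "dz": 5.5, "wx": 0, "wy": 0, "wz": 0, "hand": 1.5},
  ],
)

```text
clock: 24.62
ee_pos: [0.5742, -0.0212, 0.1389]
orientation: [0.263, 3.129, -0.001]
wrist_force: [-0.5, -2.4, 7.1]
grip_width: 0.0199
```

```bash
python3 - <<'E'
from h import *
move([.571,-.2884,.22],R_down(np.radians(92.1))); print(status.read_state()["grip_width"])
E
```

```text
clock 24.62 pos [ 0.5742 -0.0212  0.1389] d [ -4.16 -26.4   -8.1 ] w [ -0.02   0.1  -11.72]
0.01987523005659993
```

>>> play_rows(
  rows=[
    {"dx": 0, "dy": 0, "dz": -2, "wx": 0, "wy": 0, "wz": 0, "hand": 1.5},
    {"dx": 0, "dy": 0, "dz": -5, "wx": 0, "wy": 0, "wz": 0, "hand": 1.5},
    {"dx": 0, "dy": 0, "dz": -8, "wx": 0, "wy": 0, "wz": 0, "hand": 1.5},
    {"dx": -0.5, "dy": -3, "dz": -8.1, "wx": 0, "wy": 0, "wz": -5, "hand": 1.5},
    {"dx": -1, "dy": -7, "dz": -8.1, "wx": 0, "wy": 0, "wz": -11.7, "hand": 1.5},
    {"dx": -2, "dy": -11, "dz": -8.1, "wx": 0, "wy": 0, "wz": -11.7, "hand": 1.5},
    {"dx": -3, "dy": -15, "dz": -8.1, "wx": 0, "wy": 0, "wz": -11.7, "hand": 1.5},
    {"dx": -4, "dy": -19, "dz": -8.1, "wx": 0, "wy": 0, "wz": -11.7, "hand": 1.5},
    {"dx": -4.2, "dy": -23, "dz": -8.1, "wx": 0, "wy": 0, "wz": -11.7, "hand": 1.5},
    {"dx": -4.2, "dy": -26, "dz": -8.1, "wx": 0, "wy": 0, "wz": -11.7, "hand": 1.5},
    {"dx": -4.2, "dy": -26.4, "dz": -8.1, "wx": 0, "wy": 0, "wz": -11.7, "hand": 1.5},
    {"dx": -4.2, "dy": -26.4, "dz": -8.1, "wx": 0, "wy": 0, "wz": -11.7, "hand": 1.5},
    {"dx": -4.2, "dy": -26.4, "dz": -8.1, "wx": 0, "wy": 0, "wz": -11.7, "hand": 1.5},
  ],
)

```text
clock: 25.7
ee_pos: [0.5707, -0.2879, 0.219]
orientation: [0.056, -3.141, -0.001]
wrist_force: [0.1, 1.2, -0.2]
grip_width: 0.0196
```

```bash
python3 - <<'E'
from h import *
d=grab("wrist"); 
m,y=np.array([.484,-.3167]),np.radians(2.1)
I=d["color"][:,:,::-1].copy()
for a in(-.14,-.07,0,.07,.14):
  for b in(-.065,.065):
    X,Y=slot(m,y,a,b); q=w2px(d,[[X,Y,.024]])[0]; cv2.circle(I,(int(q[0]),int(q[1])),2,(0,0,255),-1)
cv2.imwrite("pics/w13.png",I)
move([.571,-.2884,.0195],R_down(np.radians(92.1)))
E
```

```text
clock 25.75 pos [ 0.571  -0.2872  0.2191] d [-0.   -0.12 19.96] w [ 0.02  0.   -0.  ]
```

View pics/w13.png

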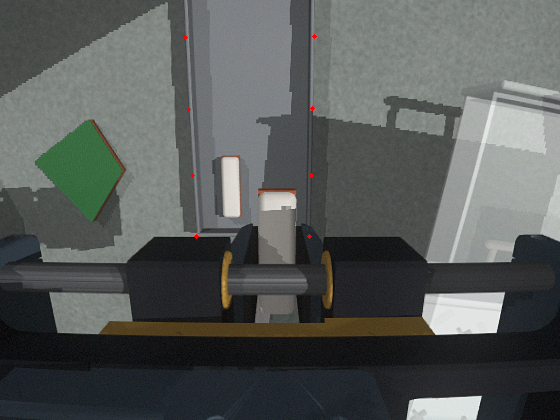

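The tray matches the marks, so it has not moved. Lower and release.

>>> play_rows(
  rows=[
    {"dx": 0, "dy": -0.1, "dz": 4, "wx": 0, "wy": 0, "wz": 0, "hand": 1.5},
    {"dx": 0, "dy": -0.1, "dz": 8, "wx": 0, "wy": 0, "wz": 0, "hand": 1.5},
    {"dx": 0, "dy": -0.1, "dz": 12, "wx": 0, "wy": 0, "wz": 0, "hand": 1.5},
    {"dx": 0, "dy": -0.1, "dz": 15, "wx": 0, "wy": 0, "wz": 0, "hand": 1.5},
    {"dx": 0, "dy": -0.1, "dz": 17.5, "wx": 0, "wy": 0, "wz": 0, "hand": 1.5},
    {"dx": 0, "dy": -0.1, "dz": 19, "wx": 0, "wy": 0, "wz": 0, "hand": 1.5},
    {"dx": 0, "dy": -0.1, "dz": 19.7, "wx": 0, "wy": 0, "wz": 0, "hand": 1.5},
    {"dx": 0, "dy": -0.1, "dz": 19.9, "wx": 0, "wy": 0, "wz": 0, "hand": 1.5},
    {"dx": 0, "dy": -0.1, "dz": 19.9, "wx": 0, "wy": 0, "wz": 0, "hand": 1.5},
    {"dx": 0, "dy": -0.1, "dz": 19.9, "wx": 0, "wy": 0, "wz": 0, "hand": 2.8},
    {"dx": 0, "dy": -0.1, "dz": 19.9, "wx": 0, "wy": 0, "wz": 0, "hand": 2.8},
    {"dx": 0, "dy": -0.1, "dz": 19.9, "wx": 0, "wy": 0, "wz": 0, "hand": 2.8},
    {"dx": 0, "dy": -0.1, "dz": 18, "wx": 0, "wy": 0, "wz": 0, "hand": 2.8},
    {"dx": 0, "dy": -0.1, "dz": 14, "wx": 0, "wy": 0, "wz": 0, "hand": 3.4},
    {"dx": 0, "dy": -0.1, "dz": 10, "wx": 0, "wy": 0, "wz": 0, "hand": 3.4},
    {"dx": 0, "dy": -0.1, "dz": 6, "wx": 0, "wy": 0, "wz": 0, "hand": 3.4},
    {"dx": 0, "dy": -0.1, "dz": 2, "wx": 0, "wy": 0, "wz": 0, "hand": 3.4},
    {"dx": 0, "dy": -0.1, "dz": -2, "wx": 0, "wy": 0, "wz": 0, "hand": 3.4},
    {"dx": 0, "dy": -0.1, "dz": -3, "wx": 0, "wy": 0, "wz": 0, "hand": 3.4},
  ],
)

```text
clock: 27.33
ee_pos: [0.5728, -0.2905, 0.2565]
orientation: [-0.056, 3.133, -0.008]
wrist_force: [0.5, -0.4, 0.3]
grip_width: 0.0339
```

```bash
python3 - <<'E'
from h import *
d=grab("wrist","w14.png"); move([.571,.0392,.195],R_down(np.radians(78.1)))
E
```

```text
clock 27.38 pos [ 0.5728 -0.2905  0.2557] d [-0.96 32.99  5.9 ] w [-0.25  0.49 13.96]
```

View pics/w14.png

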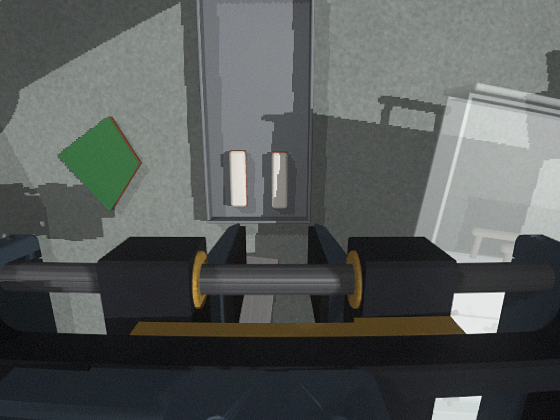

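Two pieces lie flat in the tray at (237,178) and (279,180). Next is the third, at (0.571, 0.037).

>>> play_rows(
  rows=[
    {"dx": -0.3, "dy": 4, "dz": 0, "wx": 0, "wy": 0, "wz": 7, "hand": 3.4},
    {"dx": -0.6, "dy": 8, "dz": 0, "wx": 0, "wy": 0, "wz": 14, "hand": 3.4},
    {"dx": -1, "dy": 12, "dz": 0, "wx": 0, "wy": 0, "wz": 14, "hand": 3.4},
    {"dx": -1.2, "dy": 16, "dz": 0, "wx": 0, "wy": 0, "wz": 14, "hand": 3.4},
    {"dx": -1.2, "dy": 20, "dz": 0, "wx": 0, "wy": 0, "wz": 14, "hand": 3.4},
    {"dx": -1.2, "dy": 24, "dz": 0, "wx": 0, "wy": 0, "wz": 14, "hand": 3.4},
    {"dx": -1.2, "dy": 28, "dz": 2, "wx": 0, "wy": 0, "wz": 14, "hand": 3.4},
    {"dx": -1.2, "dy": 31, "dz": 4, "wx": 0, "wy": 0, "wz": 14, "hand": 3.4},
    {"dx": -1.2, "dy": 32.6, "dz": 5.4, "wx": 0, "wy": 0, "wz": 14, "hand": 3.4},
    {"dx": -1.2, "dy": 32.6, "dz": 5.4, "wx": 0, "wy": 0, "wz": 14, "hand": 3.4},
    {"dx": -1.2, "dy": 32.6, "dz": 5.4, "wx": 0, "wy": 0, "wz": 14, "hand": 3.4},
    {"dx": -1.2, "dy": 32.6, "dz": 5.4, "wx": 0, "wy": 0, "wz": 14, "hand": 3.4},
  ],
)

```text
clock: 28.38
ee_pos: [0.5715, 0.0363, 0.1955]
orientation: [0.327, 3.124, -0.0]
wrist_force: [1.1, -0.1, 0.8]
grip_width: 0.034
```

```bash
python3 - <<'E'
from h import *
d=grab("wrist","w15.png"); move([.571,.0372,.1385],R_down(np.radians(78.1)))
E
```

```text
clock 28.43 pos [0.5717 0.036  0.1957] d [0.1  0.11 5.72] w [ 0.    0.08 -0.09]
```

View pics/w15.png

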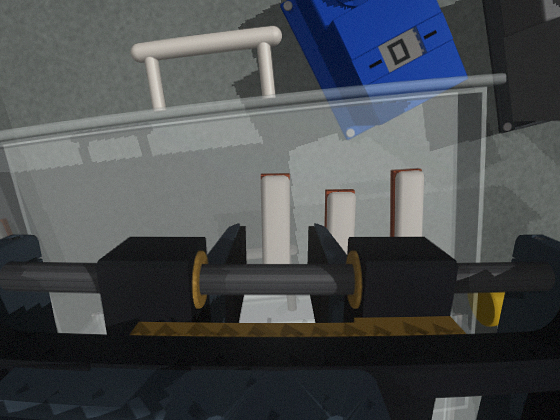

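The third piece is centred between the fingers at column 276. Its neighbour is about 42 mm away, so I'll narrow the opening to 28 mm before descending.

>>> play_rows(
  rows=[
    {"dx": 0, "dy": 0, "dz": 1.5, "wx": 0, "wy": 0, "wz": 0, "hand": 2.8},
    {"dx": 0, "dy": 0, "dz": 3, "wx": 0, "wy": 0, "wz": 0, "hand": 2.8},
    {"dx": 0, "dy": 0, "dz": 4.5, "wx": 0, "wy": 0, "wz": 0, "hand": 2.8},
    {"dx": 0, "dy": 0, "dz": 5.5, "wx": 0, "wy": 0, "wz": 0, "hand": 2.8},
    {"dx": 0, "dy": 0, "dz": 5.7, "wx": 0, "wy": 0, "wz": 0, "hand": 2.8},
    {"dx": 0, "dy": 0, "dz": 5.7, "wx": 0, "wy": 0, "wz": 0, "hand": 2.8},
    {"dx": 0, "dy": 0, "dz": 5.7, "wx": 0, "wy": 0, "wz": 0, "hand": 1.5},
    {"dx": 0, "dy": 0, "dz": 5.7, "wx": 0, "wy": 0, "wz": 0, "hand": 1.5},
    {"dx": 0, "dy": 0, "dz": 5.7, "wx": 0, "wy": 0, "wz": 0, "hand": 1.5},
    {"dx": 0, "dy": 0, "dz": 5.7, "wx": 0, "wy": 0, "wz": 0, "hand": 1.5},
  ],
)

```text
clock: 29.27
ee_pos: [0.5717, 0.0368, 0.1388]
orientation: [0.326, 3.123, -0.0]
wrist_force: [0.0, -1.7, 7.2]
grip_width: 0.0199
```

```bash
python3 - <<'E'
from h import *
move([.4849,-.3416,.22],R_down(np.radians(92.1))); print(status.read_state()["grip_width"])
E
```

```text
clock 29.27 pos [0.5717 0.0368 0.1388] d [  0.66 -38.82  -8.12] w [-1.000e-02  9.000e-02 -1.403e+01]
0.019932015400894183
```

>>> play_rows(
  rows=[
    {"dx": 0, "dy": 0, "dz": -2, "wx": 0, "wy": 0, "wz": 0, "hand": 1.5},
    {"dx": 0, "dy": 0, "dz": -5, "wx": 0, "wy": 0, "wz": 0, "hand": 1.5},
    {"dx": 0, "dy": 0, "dz": -8, "wx": 0, "wy": 0, "wz": 0, "hand": 1.5},
    {"dx": 0, "dy": -3, "dz": -8.1, "wx": 0, "wy": 0, "wz": -7, "hand": 1.5},
    {"dx": 0, "dy": -7, "dz": -8.1, "wx": 0, "wy": 0, "wz": -14, "hand": 1.5},
    {"dx": 0, "dy": -11, "dz": -8.1, "wx": 0, "wy": 0, "wz": -14, "hand": 1.5},
    {"dx": 0, "dy": -15, "dz": -8.1, "wx": 0, "wy": 0, "wz": -14, "hand": 1.5},
    {"dx": 0, "dy": -19, "dz": -8.1, "wx": 0, "wy": 0, "wz": -14, "hand": 1.5},
    {"dx": 0, "dy": -23, "dz": -8.1, "wx": 0, "wy": 0, "wz": -14, "hand": 1.5},
    {"dx": 0.6, "dy": -27, "dz": -8.1, "wx": 0, "wy": 0, "wz": -14, "hand": 1.5},
    {"dx": 0.6, "dy": -31, "dz": -8.1, "wx": 0, "wy": 0, "wz": -14, "hand": 1.5},
    {"dx": 0.6, "dy": -35, "dz": -8.1, "wx": 0, "wy": 0, "wz": -14, "hand": 1.5},
    {"dx": 0.6, "dy": -38, "dz": -8.1, "wx": 0, "wy": 0, "wz": -14, "hand": 1.5},
    {"dx": 0.6, "dy": -38.8, "dz": -8.1, "wx": 0, "wy": 0, "wz": -14, "hand": 1.5},
    {"dx": 0.6, "dy": -38.8, "dz": -8.1, "wx": 0, "wy": 0, "wz": -14, "hand": 1.5},
    {"dx": 0.6, "dy": -38.8, "dz": -8.1, "wx": 0, "wy": 0, "wz": -14, "hand": 1.5},
  ],
)

```text
clock: 30.6
ee_pos: [0.4849, -0.3411, 0.2189]
orientation: [0.055, -3.141, -0.001]
wrist_force: [-0.6, 0.8, -0.1]
grip_width: 0.0199
```

```bash
cat >> h.py <<'E'
def mark(d,m,y,f):
    I=d["color"][:,:,::-1].copy()
    for a in(-.14,-.07,0,.07,.14):
      for b in(-.065,.065):
        X,Y=slot(m,y,a,b); q=w2px(d,[[X,Y,.024]])[0]; cv2.circle(I,(int(q[0]),int(q[1])),2,(0,0,255),-1)
    cv2.imwrite("pics/"+f,I)
E
python3 - <<'E'
from h import *
d=grab("wrist"); mark(d,np.array([.484,-.3167]),np.radians(2.1),"w16.png")
move([.4849,-.3416,.0195],R_down(np.radians(92.1)))
E
```

```text
clock 30.65 pos [ 0.4851 -0.3404  0.219 ] d [ 0.03 -0.13 19.95] w [ 0.03 -0.   -0.02]
```

View pics/w16.png

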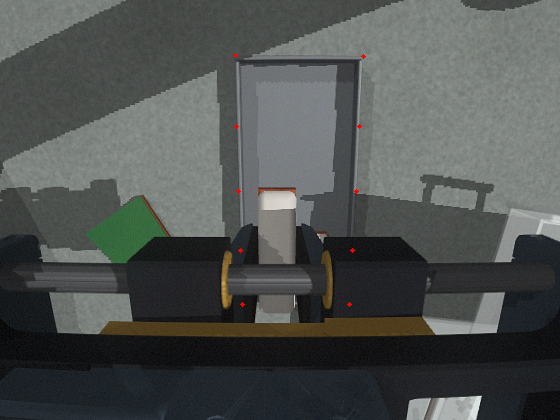

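The tray is still where it was marked. Lower and release.

>>> play_rows(
  rows=[
    {"dx": 0, "dy": -0.1, "dz": 4, "wx": 0, "wy": 0, "wz": 0, "hand": 1.5},
    {"dx": 0, "dy": -0.1, "dz": 8, "wx": 0, "wy": 0, "wz": 0, "hand": 1.5},
    {"dx": 0, "dy": -0.1, "dz": 12, "wx": 0, "wy": 0, "wz": 0, "hand": 1.5},
    {"dx": 0, "dy": -0.1, "dz": 15, "wx": 0, "wy": 0, "wz": 0, "hand": 1.5},
    {"dx": 0, "dy": -0.1, "dz": 17.5, "wx": 0, "wy": 0, "wz": 0, "hand": 1.5},
    {"dx": 0, "dy": -0.1, "dz": 19, "wx": 0, "wy": 0, "wz": 0, "hand": 1.5},
    {"dx": 0, "dy": -0.1, "dz": 19.7, "wx": 0, "wy": 0, "wz": 0, "hand": 1.5},
    {"dx": 0, "dy": -0.1, "dz": 19.9, "wx": 0, "wy": 0, "wz": 0, "hand": 1.5},
    {"dx": 0, "dy": -0.1, "dz": 19.9, "wx": 0, "wy": 0, "wz": 0, "hand": 1.5},
    {"dx": 0, "dy": -0.1, "dz": 19.9, "wx": 0, "wy": 0, "wz": 0, "hand": 2.8},
    {"dx": 0, "dy": -0.1, "dz": 19.9, "wx": 0, "wy": 0, "wz": 0, "hand": 2.8},
    {"dx": 0, "dy": -0.1, "dz": 19.9, "wx": 0, "wy": 0, "wz": 0, "hand": 2.8},
    {"dx": 0, "dy": -0.1, "dz": 18, "wx": 0, "wy": 0, "wz": 0, "hand": 2.8},
    {"dx": 0, "dy": -0.1, "dz": 14, "wx": 0, "wy": 0, "wz": 0, "hand": 3.0},
    {"dx": 0, "dy": -0.1, "dz": 10, "wx": 0, "wy": 0, "wz": 0, "hand": 3.0},
    {"dx": 0, "dy": -0.1, "dz": 6, "wx": 0, "wy": 0, "wz": 0, "hand": 3.0},
    {"dx": 0, "dy": -0.1, "dz": 2, "wx": 0, "wy": 0, "wz": 0, "hand": 3.0},
    {"dx": 0, "dy": -0.1, "dz": -2, "wx": 0, "wy": 0, "wz": 0, "hand": 3.0},
    {"dx": 0, "dy": -0.1, "dz": -3, "wx": 0, "wy": 0, "wz": 0, "hand": 3.0},
  ],
)

```text
clock: 32.23
ee_pos: [0.4867, -0.3438, 0.2561]
orientation: [-0.057, 3.134, -0.01]
wrist_force: [1.6, -0.9, 0.3]
grip_width: 0.0301
```

```bash
python3 - <<'E'
from h import *
d=grab("wrist","w17.png"); move([.5915,.0805,.195],R_down(np.radians(78.1)))
E
```

```text
clock 32.28 pos [ 0.4867 -0.3439  0.2553] d [-11.96  42.07   5.85] w [-0.31  0.43 13.96]
```

View pics/w17.png

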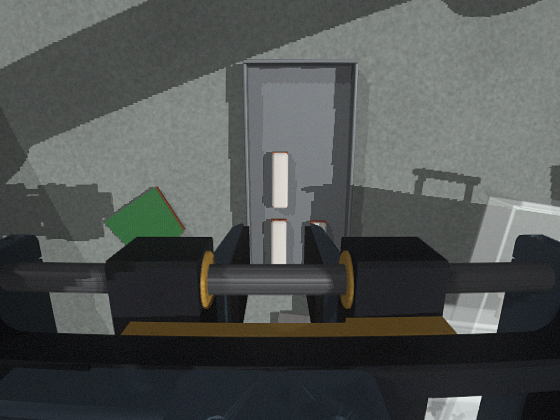

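>>> play_rows(
  rows=[
    {"dx": -1, "dy": 3.5, "dz": 0, "wx": 0, "wy": 0, "wz": 7, "hand": 3.0},
    {"dx": -2, "dy": 7, "dz": 0, "wx": 0, "wy": 0, "wz": 14, "hand": 3.0},
    {"dx": -3, "dy": 11, "dz": 0, "wx": 0, "wy": 0, "wz": 14, "hand": 3.0},
    {"dx": -4, "dy": 15, "dz": 0, "wx": 0, "wy": 0, "wz": 14, "hand": 3.0},
    {"dx": -5, "dy": 19, "dz": 0, "wx": 0, "wy": 0, "wz": 14, "hand": 3.0},
    {"dx": -6, "dy": 23, "dz": 0, "wx": 0, "wy": 0, "wz": 14, "hand": 3.0},
    {"dx": -7.5, "dy": 27, "dz": 0, "wx": 0, "wy": 0, "wz": 14, "hand": 3.0},
    {"dx": -9, "dy": 31, "dz": 0, "wx": 0, "wy": 0, "wz": 14, "hand": 3.0},
    {"dx": -10.5, "dy": 35, "dz": 0, "wx": 0, "wy": 0, "wz": 14, "hand": 3.0},
    {"dx": -11.9, "dy": 39, "dz": 2, "wx": 0, "wy": 0, "wz": 14, "hand": 3.0},
    {"dx": -11.9, "dy": 41.9, "dz": 4, "wx": 0, "wy": 0, "wz": 14, "hand": 3.0},
    {"dx": -11.9, "dy": 41.9, "dz": 5.4, "wx": 0, "wy": 0, "wz": 14, "hand": 3.0},
    {"dx": -11.9, "dy": 41.9, "dz": 5.4, "wx": 0, "wy": 0, "wz": 14, "hand": 3.0},
    {"dx": -11.9, "dy": 41.9, "dz": 5.4, "wx": 0, "wy": 0, "wz": 14, "hand": 3.0},
    {"dx": -11.9, "dy": 41.9, "dz": 5.4, "wx": 0, "wy": 0, "wz": 14, "hand": 3.0},
  ],
)

```text
clock: 33.53
ee_pos: [0.5893, 0.0797, 0.1959]
orientation: [0.328, 3.123, -0.0]
wrist_force: [-0.3, -1.0, 0.3]
grip_width: 0.0299
```

```bash
python3 - <<'E'
from h import *
d=grab("wrist","w18.png"); move([.5915,.079,.1385],R_down(np.radians(78.1)))
E
```

```text
clock 33.58 pos [0.5895 0.0795 0.1962] d [-0.2  -0.01  5.77] w [ 0.02  0.1  -0.11]
```

View pics/w18.png

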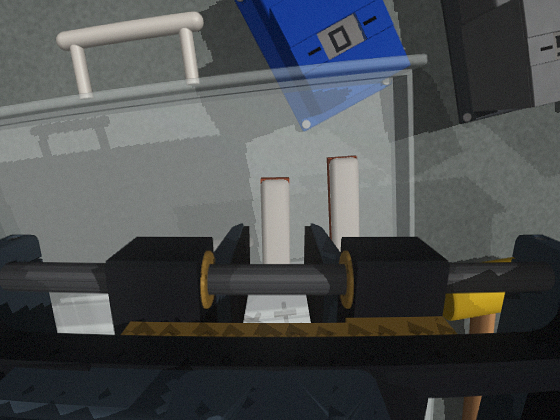

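The fourth piece is centred at column 275. Descend and grip.

>>> play_rows(
  rows=[
    {"dx": -0.2, "dy": 0, "dz": 1.5, "wx": 0, "wy": 0, "wz": 0, "hand": 2.9},
    {"dx": -0.2, "dy": 0, "dz": 3, "wx": 0, "wy": 0, "wz": 0, "hand": 2.9},
    {"dx": -0.2, "dy": 0, "dz": 4.5, "wx": 0, "wy": 0, "wz": 0, "hand": 2.9},
    {"dx": -0.2, "dy": 0, "dz": 5.5, "wx": 0, "wy": 0, "wz": 0, "hand": 2.9},
    {"dx": -0.2, "dy": 0, "dz": 5.7, "wx": 0, "wy": 0, "wz": 0, "hand": 2.9},
    {"dx": -0.2, "dy": 0, "dz": 5.7, "wx": 0, "wy": 0, "wz": 0, "hand": 2.9},
    {"dx": -0.2, "dy": 0, "dz": 5.7, "wx": 0, "wy": 0, "wz": 0, "hand": 1.5},
    {"dx": -0.2, "dy": 0, "dz": 5.7, "wx": 0, "wy": 0, "wz": 0, "hand": 1.5},
    {"dx": -0.2, "dy": 0, "dz": 5.7, "wx": 0, "wy": 0, "wz": 0, "hand": 1.5},
    {"dx": -0.2, "dy": 0, "dz": 5.7, "wx": 0, "wy": 0, "wz": 0, "hand": 1.5},
  ],
)

```text
clock: 34.42
ee_pos: [0.5914, 0.08, 0.1389]
orientation: [0.326, 3.123, -0.0]
wrist_force: [-0.5, -2.7, 6.7]
grip_width: 0.0197
```

```bash
python3 - <<'E'
from h import *
move([.4831,-.2917,.22],R_down(np.radians(92.1))); print(status.read_state()["grip_width"])
E
```

```text
clock 34.42 pos [0.5914 0.08   0.1389] d [  2.9  -38.61  -8.12] w [ -0.     0.1  -14.03]
0.019652765190897505
```

>>> play_rows(
  rows=[
    {"dx": 0, "dy": 0, "dz": -2, "wx": 0, "wy": 0, "wz": 0, "hand": 1.5},
    {"dx": 0, "dy": 0, "dz": -5, "wx": 0, "wy": 0, "wz": 0, "hand": 1.5},
    {"dx": 0, "dy": 0, "dz": -8, "wx": 0, "wy": 0, "wz": 0, "hand": 1.5},
    {"dx": 0, "dy": -3, "dz": -8.1, "wx": 0, "wy": 0, "wz": -7, "hand": 1.5},
    {"dx": 0, "dy": -7, "dz": -8.1, "wx": 0, "wy": 0, "wz": -14, "hand": 1.5},
    {"dx": 0, "dy": -11, "dz": -8.1, "wx": 0, "wy": 0, "wz": -14, "hand": 1.5},
    {"dx": 0, "dy": -15, "dz": -8.1, "wx": 0, "wy": 0, "wz": -14, "hand": 1.5},
    {"dx": 0.5, "dy": -19, "dz": -8.1, "wx": 0, "wy": 0, "wz": -14, "hand": 1.5},
    {"dx": 1, "dy": -23, "dz": -8.1, "wx": 0, "wy": 0, "wz": -14, "hand": 1.5},
    {"dx": 2, "dy": -27, "dz": -8.1, "wx": 0, "wy": 0, "wz": -14, "hand": 1.5},
    {"dx": 2.8, "dy": -31, "dz": -8.1, "wx": 0, "wy": 0, "wz": -14, "hand": 1.5},
    {"dx": 2.8, "dy": -35, "dz": -8.1, "wx": 0, "wy": 0, "wz": -14, "hand": 1.5},
    {"dx": 2.8, "dy": -38, "dz": -8.1, "wx": 0, "wy": 0, "wz": -14, "hand": 1.5},
    {"dx": 2.8, "dy": -38.6, "dz": -8.1, "wx": 0, "wy": 0, "wz": -14, "hand": 1.5},
    {"dx": 2.8, "dy": -38.6, "dz": -8.1, "wx": 0, "wy": 0, "wz": -14, "hand": 1.5},
    {"dx": 2.8, "dy": -38.6, "dz": -8.1, "wx": 0, "wy": 0, "wz": -14, "hand": 1.5},
  ],
)

```text
clock: 35.75
ee_pos: [0.4836, -0.2913, 0.219]
orientation: [-0.055, 3.141, 0.001]
wrist_force: [0.0, 0.2, -1.0]
grip_width: 0.0198
```

```bash
python3 - <<'E'
from h import *
d=grab("wrist"); mark(d,np.array([.484,-.3167]),np.radians(2.1),"w19.png")
move([.4831,-.2917,.0195],R_down(np.radians(92.1)))
E
```

```text
clock 35.80 pos [ 0.4838 -0.2907  0.219 ] d [ 0.07 -0.11 19.95] w [ 0.03 -0.   -0.01]
```

View pics/w19.png

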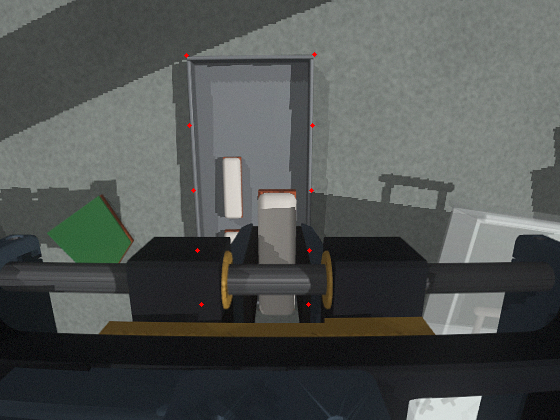

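The tray has not moved and the slot beside the third piece is free. Place.

>>> play_rows(
  rows=[
    {"dx": 0, "dy": -0.1, "dz": 4, "wx": 0, "wy": 0, "wz": 0, "hand": 1.5},
    {"dx": 0, "dy": -0.1, "dz": 8, "wx": 0, "wy": 0, "wz": 0, "hand": 1.5},
    {"dx": 0, "dy": -0.1, "dz": 12, "wx": 0, "wy": 0, "wz": 0, "hand": 1.5},
    {"dx": 0, "dy": -0.1, "dz": 15, "wx": 0, "wy": 0, "wz": 0, "hand": 1.5},
    {"dx": 0, "dy": -0.1, "dz": 17.5, "wx": 0, "wy": 0, "wz": 0, "hand": 1.5},
    {"dx": 0, "dy": -0.1, "dz": 19, "wx": 0, "wy": 0, "wz": 0, "hand": 1.5},
    {"dx": 0, "dy": -0.1, "dz": 19.7, "wx": 0, "wy": 0, "wz": 0, "hand": 1.5},
    {"dx": 0, "dy": -0.1, "dz": 19.9, "wx": 0, "wy": 0, "wz": 0, "hand": 1.5},
    {"dx": 0, "dy": -0.1, "dz": 19.9, "wx": 0, "wy": 0, "wz": 0, "hand": 1.5},
    {"dx": 0, "dy": -0.1, "dz": 19.9, "wx": 0, "wy": 0, "wz": 0, "hand": 2.8},
    {"dx": 0, "dy": -0.1, "dz": 19.9, "wx": 0, "wy": 0, "wz": 0, "hand": 2.8},
    {"dx": 0, "dy": -0.1, "dz": 19.9, "wx": 0, "wy": 0, "wz": 0, "hand": 2.8},
    {"dx": 0, "dy": -0.1, "dz": 18, "wx": 0, "wy": 0, "wz": 0, "hand": 2.8},
    {"dx": 0, "dy": -0.1, "dz": 14, "wx": 0, "wy": 0, "wz": 0, "hand": 3.0},
    {"dx": 0, "dy": -0.1, "dz": 10, "wx": 0, "wy": 0, "wz": 0, "hand": 3.0},
    {"dx": 0, "dy": -0.1, "dz": 6, "wx": 0, "wy": 0, "wz": 0, "hand": 3.0},
    {"dx": 0, "dy": -0.1, "dz": 2, "wx": 0, "wy": 0, "wz": 0, "hand": 3.0},
    {"dx": 0, "dy": -0.1, "dz": -2, "wx": 0, "wy": 0, "wz": 0, "hand": 3.0},
    {"dx": 0, "dy": -0.1, "dz": -3, "wx": 0, "wy": 0, "wz": 0, "hand": 3.0},
  ],
)

```text
clock: 37.38
ee_pos: [0.4854, -0.294, 0.2559]
orientation: [-0.056, 3.134, -0.009]
wrist_force: [0.5, -0.6, 0.8]
grip_width: 0.0302
```

```bash
python3 - <<'E'
from h import *
d=grab("wrist","w20.png"); move([.587,.1295,.195],R_down(np.radians(81.7)))
E
```

```text
clock 37.43 pos [ 0.4854 -0.294   0.2551] d [-11.64  41.99   5.85] w [-0.29  0.44 10.36]
```

View pics/w20.png

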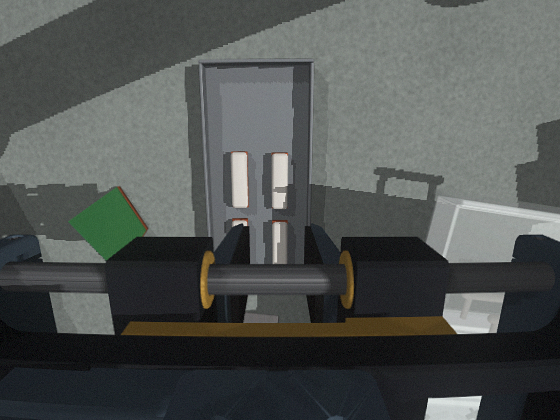

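Four pieces in the tray. Now the last one.

>>> play_rows(
  rows=[
    {"dx": -1, "dy": 3.5, "dz": 0, "wx": 0, "wy": 0, "wz": 7, "hand": 3.0},
    {"dx": -2, "dy": 7, "dz": 0, "wx": 0, "wy": 0, "wz": 10.4, "hand": 3.0},
    {"dx": -3, "dy": 11, "dz": 0, "wx": 0, "wy": 0, "wz": 10.4, "hand": 3.0},
    {"dx": -4, "dy": 15, "dz": 0, "wx": 0, "wy": 0, "wz": 10.4, "hand": 3.0},
    {"dx": -5, "dy": 19, "dz": 0, "wx": 0, "wy": 0, "wz": 10.4, "hand": 3.0},
    {"dx": -6, "dy": 23, "dz": 0, "wx": 0, "wy": 0, "wz": 10.4, "hand": 3.0},
    {"dx": -7.5, "dy": 27, "dz": 0, "wx": 0, "wy": 0, "wz": 10.4, "hand": 3.0},
    {"dx": -9, "dy": 31, "dz": 0, "wx": 0, "wy": 0, "wz": 10.4, "hand": 3.0},
    {"dx": -10.5, "dy": 35, "dz": 0, "wx": 0, "wy": 0, "wz": 10.4, "hand": 3.0},
    {"dx": -11.7, "dy": 39, "dz": 2, "wx": 0, "wy": 0, "wz": 10.4, "hand": 3.0},
    {"dx": -11.7, "dy": 41.8, "dz": 4, "wx": 0, "wy": 0, "wz": 10.4, "hand": 3.0},
    {"dx": -11.7, "dy": 41.8, "dz": 5.4, "wx": 0, "wy": 0, "wz": 10.4, "hand": 3.0},
    {"dx": -11.7, "dy": 41.8, "dz": 5.4, "wx": 0, "wy": 0, "wz": 10.4, "hand": 3.0},
    {"dx": -11.7, "dy": 41.8, "dz": 5.4, "wx": 0, "wy": 0, "wz": 10.4, "hand": 3.0},
    {"dx": -11.7, "dy": 41.8, "dz": 5.4, "wx": 0, "wy": 0, "wz": 10.4, "hand": 3.0},
  ],
)

```text
clock: 38.68
ee_pos: [0.5859, 0.1284, 0.1958]
orientation: [0.23, 3.132, -0.0]
wrist_force: [0.1, -0.3, 0.2]
grip_width: 0.0299
```

```bash
python3 - <<'E'
from h import *
d=grab("wrist","w21.png"); move([.587,.1295,.1385],R_down(np.radians(81.7)))
E
```

```text
clock 38.73 pos [0.5861 0.1283 0.1961] d [-0.06  0.13  5.76] w [ 0.02  0.09 -0.11]
```

View pics/w21.png

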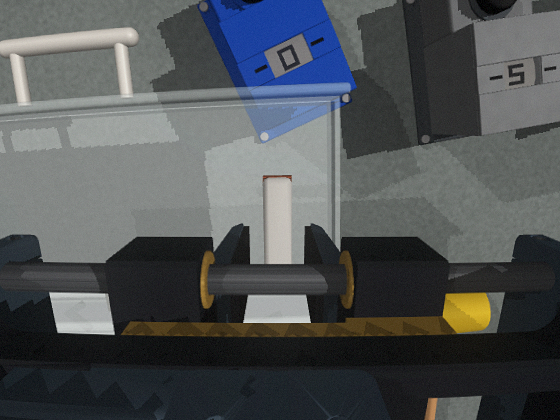

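The last piece is centred at column 277, and the grey counter's window shows 5 at (516,75).

>>> play_rows(
  rows=[
    {"dx": 0, "dy": 0.1, "dz": 1.5, "wx": 0, "wy": 0, "wz": 0, "hand": 2.9},
    {"dx": 0, "dy": 0.1, "dz": 3, "wx": 0, "wy": 0, "wz": 0, "hand": 2.9},
    {"dx": 0, "dy": 0.1, "dz": 4.5, "wx": 0, "wy": 0, "wz": 0, "hand": 2.9},
    {"dx": 0, "dy": 0.1, "dz": 5.5, "wx": 0, "wy": 0, "wz": 0, "hand": 2.9},
    {"dx": 0, "dy": 0.1, "dz": 5.7, "wx": 0, "wy": 0, "wz": 0, "hand": 2.9},
    {"dx": 0, "dy": 0.1, "dz": 5.7, "wx": 0, "wy": 0, "wz": 0, "hand": 2.9},
    {"dx": 0, "dy": 0.1, "dz": 5.7, "wx": 0, "wy": 0, "wz": 0, "hand": 1.5},
    {"dx": 0, "dy": 0.1, "dz": 5.7, "wx": 0, "wy": 0, "wz": 0, "hand": 1.5},
    {"dx": 0, "dy": 0.1, "dz": 5.7, "wx": 0, "wy": 0, "wz": 0, "hand": 1.5},
    {"dx": 0, "dy": 0.1, "dz": 5.7, "wx": 0, "wy": 0, "wz": 0, "hand": 1.5},
  ],
)

```text
clock: 39.57
ee_pos: [0.5863, 0.1302, 0.1389]
orientation: [0.228, 3.132, 0.0]
wrist_force: [-0.1, -3.0, 7.2]
grip_width: 0.0199
```

```bash
python3 - <<'E'
from h import *
print(slot(np.array([.484,-.3167]),np.radians(2.1),-.086,0))
move([.398,-.3198,.22],R_down(np.radians(92.1))); print(status.read_state()["grip_width"])
E
```

```text
(np.float64(0.3980577581350355), np.float64(-0.3198513589487638))
clock 39.57 pos [0.5863 0.1302 0.1389] d [ 12.09 -47.25  -8.14] w [  0.     0.1  -10.43]
0.01993465339114836
```

>>> play_rows(
  rows=[
    {"dx": 0, "dy": 0, "dz": -2, "wx": 0, "wy": 0, "wz": 0, "hand": 1.5},
    {"dx": 0, "dy": 0, "dz": -5, "wx": 0, "wy": 0, "wz": 0, "hand": 1.5},
    {"dx": 0, "dy": 0, "dz": -8, "wx": 0, "wy": 0, "wz": 0, "hand": 1.5},
    {"dx": 0.7, "dy": -3, "dz": -8.1, "wx": 0, "wy": 0, "wz": -5, "hand": 1.5},
    {"dx": 1.5, "dy": -7, "dz": -8.1, "wx": 0, "wy": 0, "wz": -10.4, "hand": 1.5},
    {"dx": 2.5, "dy": -11, "dz": -8.1, "wx": 0, "wy": 0, "wz": -10.4, "hand": 1.5},
    {"dx": 3.5, "dy": -15, "dz": -8.1, "wx": 0, "wy": 0, "wz": -10.4, "hand": 1.5},
    {"dx": 4.5, "dy": -19, "dz": -8.1, "wx": 0, "wy": 0, "wz": -10.4, "hand": 1.5},
    {"dx": 5.5, "dy": -23, "dz": -8.1, "wx": 0, "wy": 0, "wz": -10.4, "hand": 1.5},
    {"dx": 6.5, "dy": -27, "dz": -8.1, "wx": 0, "wy": 0, "wz": -10.4, "hand": 1.5},
    {"dx": 7.5, "dy": -31, "dz": -8.1, "wx": 0, "wy": 0, "wz": -10.4, "hand": 1.5},
    {"dx": 9, "dy": -35, "dz": -8.1, "wx": 0, "wy": 0, "wz": -10.4, "hand": 1.5},
    {"dx": 10.5, "dy": -39, "dz": -8.1, "wx": 0, "wy": 0, "wz": -10.4, "hand": 1.5},
    {"dx": 12.1, "dy": -43, "dz": -8.1, "wx": 0, "wy": 0, "wz": -10.4, "hand": 1.5},
    {"dx": 12.1, "dy": -46.5, "dz": -8.1, "wx": 0, "wy": 0, "wz": -10.4, "hand": 1.5},
    {"dx": 12.1, "dy": -47.3, "dz": -8.1, "wx": 0, "wy": 0, "wz": -10.4, "hand": 1.5},
    {"dx": 12.1, "dy": -47.3, "dz": -8.1, "wx": 0, "wy": 0, "wz": -10.4, "hand": 1.5},
    {"dx": 12.1, "dy": -47.3, "dz": -8.1, "wx": 0, "wy": 0, "wz": -10.4, "hand": 1.5},
  ],
)

```text
clock: 41.07
ee_pos: [0.3973, -0.3202, 0.219]
orientation: [-0.055, 3.141, 0.0]
wrist_force: [0.7, -0.1, -1.5]
grip_width: 0.0201
```

```bash
python3 - <<'E'
from h import *
d=grab("wrist"); mark(d,np.array([.484,-.3167]),np.radians(2.1),"w22.png")
move([.398,-.3198,.0195],R_down(np.radians(92.1)))
E
```

```text
clock 41.12 pos [ 0.3975 -0.3194  0.219 ] d [-0.05 -0.05 19.95] w [ 0.03 -0.   -0.03]
```

View pics/w22.png

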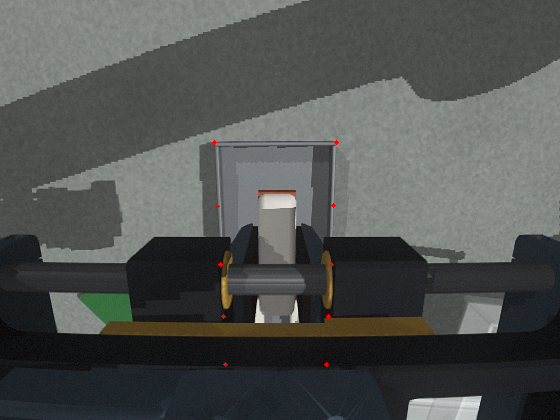

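The tray matches its marks. Place the last piece.

>>> play_rows(
  rows=[
    {"dx": 0, "dy": 0, "dz": 4, "wx": 0, "wy": 0, "wz": 0, "hand": 1.5},
    {"dx": 0, "dy": 0, "dz": 8, "wx": 0, "wy": 0, "wz": 0, "hand": 1.5},
    {"dx": 0, "dy": 0, "dz": 12, "wx": 0, "wy": 0, "wz": 0, "hand": 1.5},
    {"dx": 0, "dy": 0, "dz": 15, "wx": 0, "wy": 0, "wz": 0, "hand": 1.5},
    {"dx": 0, "dy": 0, "dz": 17.5, "wx": 0, "wy": 0, "wz": 0, "hand": 1.5},
    {"dx": 0, "dy": 0, "dz": 19, "wx": 0, "wy": 0, "wz": 0, "hand": 1.5},
    {"dx": 0, "dy": 0, "dz": 19.7, "wx": 0, "wy": 0, "wz": 0, "hand": 1.5},
    {"dx": 0, "dy": 0, "dz": 19.9, "wx": 0, "wy": 0, "wz": 0, "hand": 1.5},
    {"dx": 0, "dy": 0, "dz": 19.9, "wx": 0, "wy": 0, "wz": 0, "hand": 1.5},
    {"dx": 0, "dy": 0, "dz": 19.9, "wx": 0, "wy": 0, "wz": 0, "hand": 2.8},
    {"dx": 0, "dy": 0, "dz": 19.9, "wx": 0, "wy": 0, "wz": 0, "hand": 2.8},
    {"dx": 0, "dy": 0, "dz": 19.9, "wx": 0, "wy": 0, "wz": 0, "hand": 2.8},
    {"dx": 0, "dy": 0, "dz": 18, "wx": 0, "wy": 0, "wz": 0, "hand": 2.8},
    {"dx": 0, "dy": 0, "dz": 14, "wx": 0, "wy": 0, "wz": 0, "hand": 0},
    {"dx": 0, "dy": 0, "dz": 10, "wx": 0, "wy": 0, "wz": 0, "hand": 0},
    {"dx": 0, "dy": 0, "dz": 6, "wx": 0, "wy": 0, "wz": 0, "hand": 0},
    {"dx": 0, "dy": 0, "dz": 2, "wx": 0, "wy": 0, "wz": 0, "hand": 0},
    {"dx": 0, "dy": 0, "dz": -2, "wx": 0, "wy": 0, "wz": 0, "hand": 0},
    {"dx": 0, "dy": 0, "dz": -3, "wx": 0, "wy": 0, "wz": 0, "hand": 0},
  ],
)

```text
clock: 42.7
ee_pos: [0.3988, -0.3216, 0.2555]
orientation: [-0.057, 3.135, -0.01]
wrist_force: [0.6, -0.6, 1.3]
grip_width: 0.0005
```

```bash
python3 - <<'E'
from h import *
d=grab("wrist","w23.png");t=grab("top","t23.png")
move([.40,.0,.25],R_down(np.radians(84))) ; move([.415,.025,.155],R_down(np.radians(84)))
E
```

```text
clock 42.80 pos [ 0.3983 -0.3211  0.2519] d [-1.33 32.09  0.06] w [-0.24  0.25  8.06]
clock 42.80 pos [ 0.3983 -0.3211  0.2519] d [-2.88 34.57  9.55] w [-0.24  0.25  8.06]
```

View pics/w23.png

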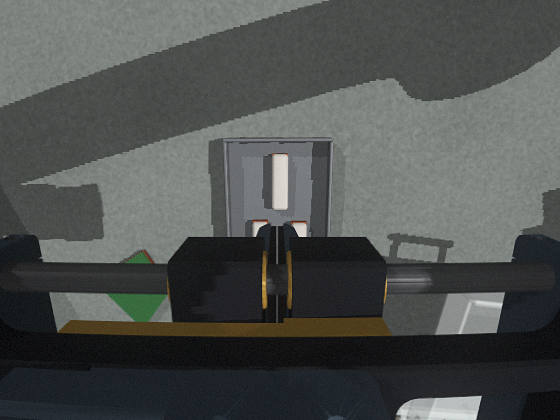

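View pics/t23.png

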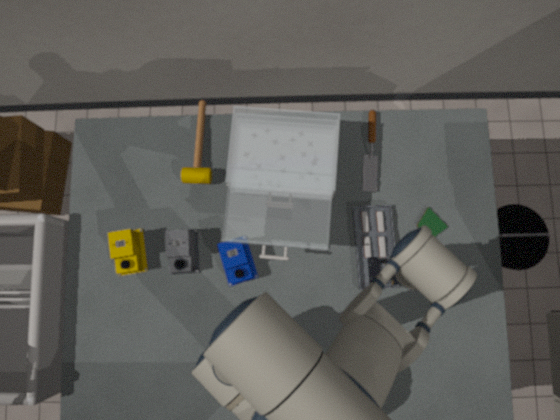

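All five pieces are in the tray, the tier is empty, and the bystanders are where they were. Next I go in front of the handle with closed fingers.

>>> play_rows(
  rows=[
    {"dx": -0.2, "dy": 4, "dz": 0, "wx": 0, "wy": 0, "wz": 7, "hand": 0},
    {"dx": -0.4, "dy": 8, "dz": 0, "wx": 0, "wy": 0, "wz": 8.1, "hand": 0},
    {"dx": -0.6, "dy": 12, "dz": 0, "wx": 0, "wy": 0, "wz": 8.1, "hand": 0},
    {"dx": -0.8, "dy": 16, "dz": 0, "wx": 0, "wy": 0, "wz": 8.1, "hand": 0},
    {"dx": -1, "dy": 20, "dz": 0, "wx": 0, "wy": 0, "wz": 8.1, "hand": 0},
    {"dx": -1.2, "dy": 24, "dz": 0, "wx": 0, "wy": 0, "wz": 8.1, "hand": 0},
    {"dx": -1.3, "dy": 28, "dz": 0, "wx": 0, "wy": 0, "wz": 8.1, "hand": 0},
    {"dx": -1.3, "dy": 32, "dz": 0, "wx": 0, "wy": 0, "wz": 8.1, "hand": 0},
    {"dx": -1.3, "dy": 34.7, "dz": 3, "wx": 0, "wy": 0, "wz": 8.1, "hand": 0},
    {"dx": -1.3, "dy": 34.7, "dz": 5, "wx": 0, "wy": 0, "wz": 8.1, "hand": 0},
    {"dx": -1.3, "dy": 34.7, "dz": 5, "wx": 0, "wy": 0, "wz": 8.1, "hand": 0},
    {"dx": -1.3, "dy": 34.7, "dz": 5, "wx": 0, "wy": 0, "wz": 8.1, "hand": 0},
  ],
)

```text
clock: 43.8
ee_pos: [0.3968, 0.0271, 0.1981]
orientation: [-0.164, -3.134, 0.0]
wrist_force: [-0.1, -0.5, 0.2]
grip_width: 0.0005
```

```bash
python3 - <<'E'
from h import *
move([.400,.0264,.145],R_down(np.radians(84))); t=grab("top"); crop(t,"t24.png",180,380,90,300,3)
E
```

```text
clock 43.80 pos [0.3968 0.0271 0.1981] d [-0.35 -0.04  5.31] w [-0.01 -0.2   0.01]
```

View pics/t24.png

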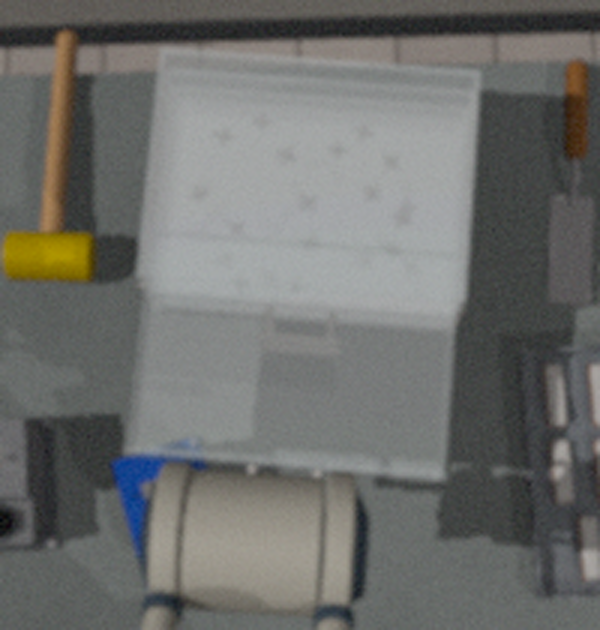

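The emptied tier shows clearly. Descend to handle height and push slowly home.

>>> play_rows(
  rows=[
    {"dx": 0, "dy": 0, "dz": 2, "wx": 0, "wy": 0, "wz": 0, "hand": 0},
    {"dx": 0, "dy": 0, "dz": 4, "wx": 0, "wy": 0, "wz": 0, "hand": 0},
    {"dx": 0, "dy": 0, "dz": 5.3, "wx": 0, "wy": 0, "wz": 0, "hand": 0},
    {"dx": 0, "dy": 0, "dz": 5.3, "wx": 0, "wy": 0, "wz": 0, "hand": 0},
    {"dx": -1, "dy": 0, "dz": 5.3, "wx": 0, "wy": 0, "wz": 0, "hand": 0},
    {"dx": -2, "dy": 0, "dz": 5.3, "wx": 0, "wy": 0, "wz": 0, "hand": 0},
    {"dx": -3, "dy": 0, "dz": 5.3, "wx": 0, "wy": 0, "wz": 0, "hand": 0},
    {"dx": -4, "dy": 0, "dz": 5.3, "wx": 0, "wy": 0, "wz": 0, "hand": 0},
    {"dx": -5, "dy": 0, "dz": 5.3, "wx": 0, "wy": 0, "wz": 0, "hand": 0},
    {"dx": -6, "dy": 0, "dz": 5.3, "wx": 0, "wy": 0, "wz": 0, "hand": 0},
    {"dx": -7, "dy": 0, "dz": 5.3, "wx": 0, "wy": 0, "wz": 0, "hand": 0},
    {"dx": -8, "dy": 0, "dz": 5.3, "wx": 0, "wy": 0, "wz": 0, "hand": 0},
    {"dx": -9, "dy": 0, "dz": 5.3, "wx": 0, "wy": 0, "wz": 0, "hand": 0},
    {"dx": -10, "dy": 0, "dz": 5.3, "wx": 0, "wy": 0, "wz": 0, "hand": 0},
  ],
)

```text
clock: 45.02
ee_pos: [0.4983, 0.0165, 0.1459]
orientation: [-0.165, -3.137, -0.0]
wrist_force: [-1.7, 0.9, 0.9]
grip_width: 0.0007
```

>>> play_rows(
  rows=[
    {"dx": -1, "dy": 0, "dz": 0, "wx": 0, "wy": 0, "wz": 0, "hand": 0},
    {"dx": -2, "dy": 0, "dz": 0, "wx": 0, "wy": 0, "wz": 0, "hand": 0},
    {"dx": -3, "dy": 0, "dz": 0, "wx": 0, "wy": 0, "wz": 0, "hand": 0},
    {"dx": -4, "dy": 0, "dz": 0, "wx": 0, "wy": 0, "wz": 0, "hand": 0},
    {"dx": -5, "dy": 0, "dz": 0, "wx": 0, "wy": 0, "wz": 0, "hand": 0},
    {"dx": -6, "dy": 0, "dz": 0, "wx": 0, "wy": 0, "wz": 0, "hand": 0},
    {"dx": -7, "dy": 0, "dz": 0, "wx": 0, "wy": 0, "wz": 0, "hand": 0},
    {"dx": -8, "dy": 0, "dz": 0, "wx": 0, "wy": 0, "wz": 0, "hand": 0},
    {"dx": -8.8, "dy": 0, "dz": 0, "wx": 0, "wy": 0, "wz": 0, "hand": 0},
    {"dx": -9.4, "dy": 0, "dz": 0, "wx": 0, "wy": 0, "wz": 0, "hand": 0},
    {"dx": -9.8, "dy": 0, "dz": 0, "wx": 0, "wy": 0, "wz": 0, "hand": 0},
    {"dx": -10, "dy": 0, "dz": 0, "wx": 0, "wy": 0, "wz": 0, "hand": 0},
  ],
)

```text
clock: 46.02
ee_pos: [0.5973, 0.0059, 0.1458]
orientation: [0.165, 3.137, -0.0]
wrist_force: [-1.3, 0.3, 0.7]
grip_width: 0.0005
```

>>> play_rows(
  rows=[
    {"dx": -0.3, "dy": 0, "dz": 0, "wx": 0, "wy": 0, "wz": 0, "hand": 0},
    {"dx": -0.5, "dy": 0, "dz": 0, "wx": 0, "wy": 0, "wz": 0, "hand": 0},
    {"dx": -0.7, "dy": 0, "dz": 0, "wx": 0, "wy": 0, "wz": 0, "hand": 0},
    {"dx": -0.8, "dy": 0, "dz": 0, "wx": 0, "wy": 0, "wz": 0, "hand": 0},
    {"dx": -0.8, "dy": 0, "dz": 0, "wx": 0, "wy": 0, "wz": 0, "hand": 0},
    {"dx": -0.8, "dy": 0, "dz": 0, "wx": 0, "wy": 0, "wz": 0, "hand": 0},
  ],
)

```text
clock: 46.52
ee_pos: [0.6035, 0.0053, 0.1458]
orientation: [-0.165, -3.135, -0.0]
wrist_force: [-6.4, 0.8, 2.9]
grip_width: -0.0
```

>>> play_rows(
  rows=[
    {"dx": -0.2, "dy": 0, "dz": 0, "wx": 0, "wy": 0, "wz": 0, "hand": 0},
    {"dx": -0.4, "dy": 0, "dz": 0, "wx": 0, "wy": 0, "wz": 0, "hand": 0},
    {"dx": -0.4, "dy": 0, "dz": 0, "wx": 0, "wy": 0, "wz": 0, "hand": 0},
    {"dx": -0.4, "dy": 0, "dz": 0, "wx": 0, "wy": 0, "wz": 0, "hand": 0},
  ],
)

```text
clock: 46.85
ee_pos: [0.604, 0.0053, 0.1454]
orientation: [-0.164, -3.128, -0.0]
wrist_force: [-27.4, 1.8, 17.6]
grip_width: 0.0005
```

>>> play_rows(
  rows=[
    {"dx": 0.5, "dy": 0, "dz": 0, "wx": 0, "wy": 0, "wz": 0, "hand": 0},
    {"dx": 2, "dy": 0, "dz": 0, "wx": 0, "wy": 0, "wz": 0, "hand": 0},
    {"dx": 5, "dy": 0, "dz": -1, "wx": 0, "wy": 0, "wz": 0, "hand": 0},
    {"dx": 5, "dy": 0, "dz": -5, "wx": 0, "wy": 0, "wz": 0, "hand": 0},
    {"dx": 4, "dy": -3, "dz": -9, "wx": 0, "wy": 0, "wz": -7, "hand": 0},
    {"dx": 0, "dy": -7, "dz": -13, "wx": 0, "wy": 0, "wz": -14, "hand": 0},
    {"dx": -4, "dy": -11, "dz": -17, "wx": 0, "wy": 0, "wz": -14, "hand": 0},
    {"dx": -5, "dy": -15, "dz": -21, "wx": 0, "wy": 0, "wz": -14, "hand": 0},
    {"dx": -5, "dy": -19, "dz": -24, "wx": 0, "wy": 0, "wz": -14, "hand": 0},
    {"dx": -5, "dy": -23, "dz": -24, "wx": 0, "wy": 0, "wz": -8, "hand": 0},
    {"dx": -5, "dy": -27, "dz": -24, "wx": 0, "wy": 0, "wz": -8, "hand": 0},
    {"dx": -5, "dy": -30, "dz": -24, "wx": 0, "wy": 0, "wz": -8, "hand": 0},
    {"dx": -5, "dy": -30, "dz": -24, "wx": 0, "wy": 0, "wz": -8, "hand": 0},
    {"dx": -5, "dy": -30, "dz": -24, "wx": 0, "wy": 0, "wz": -8, "hand": 0},
  ],
)

```text
clock: 48.02
ee_pos: [0.6262, -0.3043, 0.3869]
orientation: [-0.048, 3.14, -0.004]
wrist_force: [1.0, -0.5, -0.8]
grip_width: 0.0004
```

```bash
python3 - <<'E'
from h import *
s=status.read_state();print(s["ee_pos"],s["wrist_force"])
d=grab("wrist","w25.png");t=grab("top","t25.png");s=grab("scene","s25.png")
E
```

```text
[ 0.62624605 -0.30430574  0.38693881] [ 1.01229874 -0.4848366  -0.81181172]
```

View pics/w25.png

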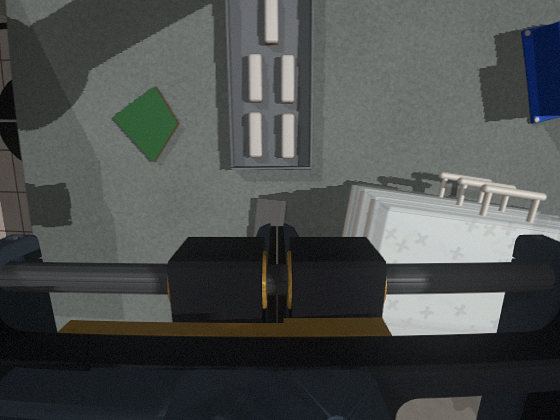

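View pics/t25.png

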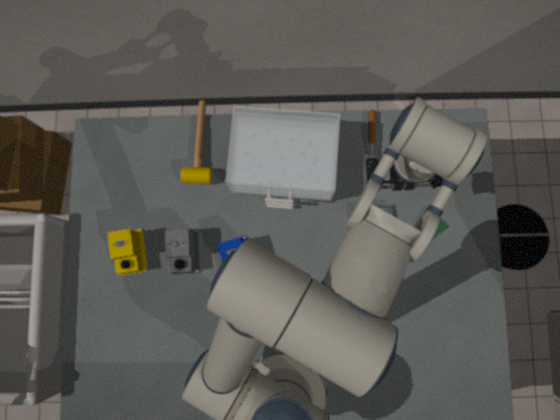

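View pics/s25.png

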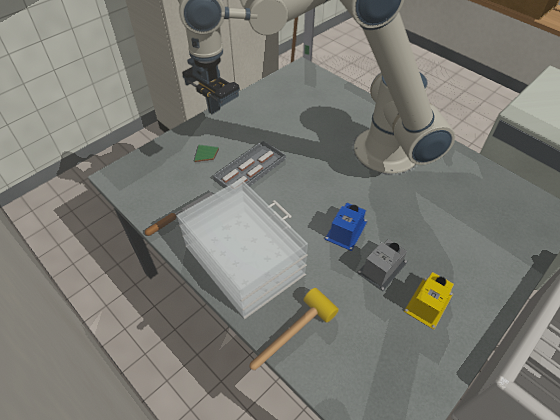

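The handles line up. The bar moved 179.5 mm between its two hard stops, so the tier is home and was fully out before. All five pieces lie flat, side by side, in the tray. One last look at the counter figure, then sign off.

```bash
python3 - <<'E'
from h import *
d=grab("scene"); crop(d,"s26.png",355,410,235,290,10)
E
```

```text
(no output)
```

View pics/s26.png

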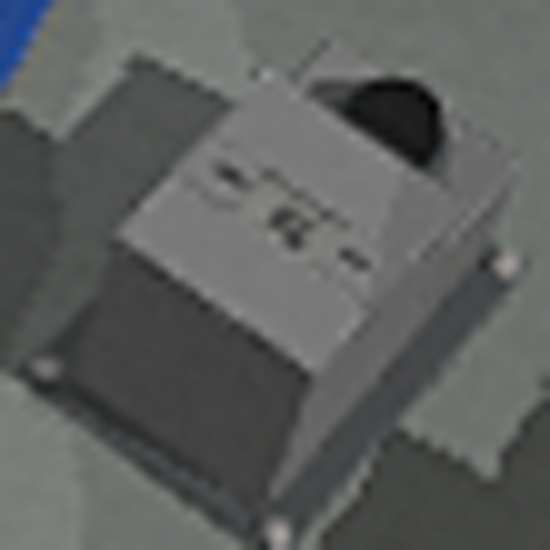

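The button is up and the figure sits between the marks. It is too coarse to read here, but the close wrist views showed 5 and nothing has touched the counter since.

```bash
python3 -c "
from rig import order; print(order.sign_off())"
```

```text
the job is handed in; nothing more can be done
None
```

The job is handed in, with every check I could make passing; sign-off gave no verdict.

- **Counter:** it read 8 at the start, and seven presses brought the grey counter to 5. Two close wrist views confirmed the 5. In the last scene picture the button is up, but the figure is too small to read.
- **Top tier:** I pulled it out to a hard stop, emptied it, and pushed it home to a hard stop at 27 N. The handle moved about 179.5 mm between the two stops. My first camera estimate of the travel was only 173 mm; the tier seems to have stood about 6 mm open at the start.
- **Pieces:** all five lie flat in the tray, glazed side up and side by side. The tray did not shift.
- **Bystanders:** the mallet, trowel and green fragment look unmoved and the lower tiers are shut, judged by eye from the last pictures. The arm stood clear of everything at hand-in, after about 48 s of robot time.

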